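# Click a fresh filter cartridge into the sloped dock and open its flow lever

### The arm

A 6-joint arm with a two-finger parallel gripper is mounted at the origin on the work surface. World frame = base frame: x ahead of the robot, y to its left, z up, the work surface at z = 0. Lengths are in mm, angles in degrees, forces in N, time in s.
With the tool pointing down it reaches from about 300 to 850 mm from the base axis. Payload 4.2 kg.
Tool frame: the origin (TCP) lies at the very end of the fingers, on their centre line; the grasp point (between the pads) lies 19 mm behind it (env.grasp_offset is the distance from the TCP to the grasp point, in mm); z points along the fingers, y is the line along which they close (so a half turn about z gives the same grasp; the last joint's range is limited). The gripper opens to 91 mm and grips with 3 to 60 N. Pads are 32 mm wide; open, the fingers measure 118 mm over their backs; the gripper's body (76 mm by 178 mm) begins 60 mm behind the grasp point.
Start: joints at [67.265, 18.312, 89.639, -0, 72.044, -1.146], TCP at [211.573, 534.678, 213.976] pointing down, gripper open.
Joint ranges: [-177.97, 177.97], [-48.28, 115.42], [12.27, 149.76], [-77.06, 257.06], [2.81, 150.46], [-146.56, 146.56]. Speed limits (degrees/s): [147.25, 147.25, 180, 180, 180, 180].

### API

Orientations are given as [roll, pitch, yaw] about the fixed x, y, z axes, in that order (R = Rz(yaw) Ry(pitch) Rx(roll)).
In Python, from workcell import env gives the robot as it stands. The module is installed in compiled form; this text tells all that it offers.
- The arm moves only by the tool send_rows, never from a script. Its argument "motion" is a list of rows, each an object of numbers: "tx", "ty", "tz": the shift along the tool's x, y, z in units of 500 mm (1.0 is 500 mm); "rx", "ry", "rz": the turn, a rotation vector about the tool's x, y, z in units of 30 degrees (1.0 is 30 degrees); "gripper": the closure, from -1 (fully open) to 1 (shut). In form: [{"tx": .., "ty": .., "tz": .., "rx": .., "ry": .., "rz": .., "gripper": ..}, ...]. A call has 1 to 12 rows; each row shifts and turns the commanded pose from where the row before left it, along the tool's axes as they then stand; what a row does not reach is not made up. A row lasts 1/8 s, in which the tool goes at most 62.5 mm and 10.7 degrees, less where a joint would pass 70% of its speed; a pose out of reach is approached as far as the arm can. A call with a number of a shift or a turn outside -1 to 1 is refused whole. A call with a gripper value outside its range is refused whole. The fingers move at their own pace and stop on an object; "grip_force" is the grip in N (left out, the last holds). Time passes only in rows, so rows that do not move let the fingers close. It gives the time, the measured TCP pose, the force, the opening and the grip force at its end, in the units of the state.
- env.state(): the state, without advancing time (a new reading comes with each control period).
- env.grab_frame(name): name is "scene" or "top"; returns a dict with "frame" (384x512x3 uint8, red, green, blue), "vertical_fov" (degrees; the focal length in pixels is half the picture's height over the tangent of half this angle, whatever the lens; pixels are square), "cx", "cy" (the principal point, pixels), "rvec" (rotation vector, rad) and "tvec" (3), from world to camera coordinates, as OpenCV has them. Camera axes: x right, y down, z forward; pixel columns grow to the right and rows downward; lengths in mm; the calibration is good to about 2 mm. A picture is of the moment at which its call begins. There is no depth.
- env.job_done(): hands the job in; it is judged then, once.
The state is a dict: "time_s": time; "qpos": joint angles; "qvel": joint speeds; "effort": joint torques, N m; "ee_pos": TCP position; "ee_rot": TCP orientation; "force": force on the tool from outside, world axes, zero at the start; "torque": the same for the moment, N m; "gripper_width": finger opening in mm; "gripper_force": force on a finger pad.
Only numpy, scipy, OpenCV 4.12 (cv2) and the standard library are available. Lean on these libraries where they do the work, as an engineer would, in place of code of your own. Each camera call takes 0.05 s, during which the arm holds its last target. There are 200 camera calls.

### The job

Take the fresh filter cartridge (green handle) out of its stand and slide it fully home into the sloped dock, until the red spring catch clicks behind its collar, and let go of it. Then swing the yellow-knobbed flow lever all the way over to its far side. Leave the spent cartridge (orange handle), the amber bottle and the beaker standing where they are.

Things in the scene. Friction and masses are not known exactly. Their poses are not given: they have to be found in the camera images.
- fresh_c (a point): Fresh cartridge's centre, 61 mm above its underside. White plastic, 110-230 g, 122 mm tall, upright in a well of the stand. z up along it, x across its thin side, y across its wide side; same after a half turn about z. From below: tip 16 (x) by 48 (y) mm, 6 mm high; body 22 by 56 up to 52 mm; collar 36 by 56 up to 68 mm; then the green handle fin.
- fresh_fin (a point): Centre of the fresh cartridge's green handle fin, 95 mm above the underside, same axes: 20 (x) by 16 (y) by 54 mm high, from the collar's top (68 mm) to the cartridge's top (122 mm). Grip it across y, fingertips 12 mm or more above the collar, so that they clear the dock when the cartridge is home.
- spent_c (a point): The same point of the spent cartridge: same size and shape, but with an orange handle; it stands in the other well, and which well is which changes. Leave it there.
- stand: White block fixed to the bench, 150 (x) by 90 (y) by 30 mm high, origin at the centre of its underside, z up. Two wells 22 mm deep at x = -37.5 and +37.5 mm, each with a cartridge standing upright in it, its x along the stand's x, with 1 to 2 mm of play. Lift it straight up.
- dock: The sloped dock, fixed to the bench: grey pedestal 190 (x, from -65 to +125 mm) by 150 (y) mm, with a blue box on its far side, 86 mm high. Origin on the bench below the slot's floor, z up, x away from the robot. The floor of the slot is 52 mm above the origin.
- bay_floor (a point): Centre of the slot's floor, in the slot's frame, tilted 0.61 rad from vertical: z out of the slot (up and back to the robot), x across it (away and up), y across its width. Slot 25 (x) by 59 (y) mm up to z = 42, then 39 by 59 to z = 64; flared lips to z = 79 mm. The cartridge goes in tip first along -z, axes parallel; home: underside at z = 0, centre at z = 61 mm.
- catch_nose (a point): Lower inner edge of the red spring catch's nose, 20 mm wide, on the slot's far side; at rest at x = 12.5, z = 70 mm in the bay_floor frame, 2 mm above the collar of a cartridge that is home. Above it a ramp to z = 83, and behind it a red thumb tab to z = 88 and a steel housing to x = 46 mm. The collar's edge pushes it to +x over the last 30 mm; it springs back over the collar. Takes 5 to 15 N.
- catch (a joint): Travel of the red spring catch, m: 0 at rest, up to 0.011 pushed aside. Spring 2.8 N at rest, 350 N/m.
- valve_base: Grey valve block of the flow lever, fixed to the bench, 70 (x) by 50 (y) by 25 mm high, origin at the centre of its underside, z up, with brass stubs to y = +-55 mm. The lever's hinge runs along y at x = 0, z = 22 mm; the lever swings in the block's x-z plane.
- valve_tip (a point): Centre of the yellow knob (26 mm ball) on the end of the flow lever, a 10 mm rod, 80 mm from the hinge. It leans 0.5 rad to the block's -x side (towards the robot) at joint value 0, and stands highest, 102 mm above the bench, half-way.
- valve (a joint): Angle of the flow lever, rad: 0 is leaning fully to the block's -x side (off), 1.0 fully to its +x side (far side, on). It stays where it is left; about 1 N at the knob moves it.
- bottle: Bystander: closed amber glass bottle, 64 mm diameter, 130 mm tall, origin at the centre of its underside, z up.
- beaker: Bystander: open glass beaker, 68 mm rim diameter, 90 mm tall, origin at the centre of its underside, z up.

How it is judged (in metres and radians):
On the way, in this order (a step that is already met when the one before it is completed fails the run):
1. the fresh cartridge is home in the dock, the catch has sprung back over its collar, and the fingers have let go of it (x of fresh_c in the frame of bay_floor between -0.005 and 0.005 m and y of fresh_c in the frame of bay_floor between -0.005 and 0.005 m and z of fresh_c in the frame of bay_floor between 0.055 and 0.0635 m and angle between the z axis of fresh_c and the z axis of bay_floor, either way round below 0.1 rad and value of joint catch below 0.0015 m and contact force between the fingers and fresh below 0.1 N), for 0.2 s.
2. the flow lever is swung over to its far side (value of joint valve above 0.85 rad), for 0.2 s.
At the end, for the whole second after the job is handed in: Fresh cartridge released and at rest in the slot: 5 mm sideways, 6 mm deep or 2.5 mm proud, 0.1 rad; catch back within 1.5 mm; lever past 0.85 of 1.0 rad; spent cartridge within 15 mm, bottle and beaker within 30 mm of their starts, all upright within 0.15 rad (x of fresh_c in the frame of bay_floor between -0.005 and 0.005 m and y of fresh_c in the frame of bay_floor between -0.005 and 0.005 m and z of fresh_c in the frame of bay_floor between 0.055 and 0.0635 m and angle between the z axis of fresh_c and the z axis of bay_floor, either way round below 0.1 rad and value of joint catch below 0.0015 m and linear speed of fresh below 0.02 m/s and value of joint valve above 0.85 rad and distance of spent_c from where it was at the start of the episode below 0.015 m and distance of each of bottle, beaker from where it was at the start of the episode below 0.03 m and angle between each of spent_c, bottle, beaker's own z axis and vertical below 0.15 rad); the robot touches nothing.
It fails at once if the spent cartridge is pulled out of its well (moved more than 15 mm) (distance of spent_c from where it was at the start of the episode above 0.015 m).
It fails at once if the bottle or the beaker is pushed more than 30 mm or tipped (distance of any of bottle, beaker from where it was at the start of the episode above 0.03 m or angle between any of bottle, beaker's own z axis and vertical above 0.5 rad).
It also fails if it takes over 54 s, if anything falls off the work surface, if the arm or the gripper's body presses on something with over 40 N, if the wrist force passes 120 N, or if a joint passes its speed limit or range.

## Working session

There is one attempt and no reset: what is moved stays moved. The work goes in short steps, Python scripts to look and compute and a tool call to move; the robot and the scene stay as the last step left them, time stands still between calls to the robot, and variables do not carry over. Pictures are saved under pics/ and viewed, at most 10 in all, crops included, and the job is handed in when it is done.

Besides the shell and the picture viewer there is one more tool, called after "Emit:" as name(argument=value, ...) on one line, values as JSON. send_rows: Moves the arm, as the interface text tells. Shifts and turns lie within -1 to 1; 1 stands for 500 mm of shift or 30 degrees of turn. Its arguments: {"type":"object","properties":{"motion":{"type":"array"},"grip_force":{"type":"number"}},"required":["motion"]}

```bash
mkdir -p pics
cat > h.py <<'E'
import numpy as np, cv2
from workcell import env
def grab(n):
    g=env.grab_frame(n); im=g["frame"]; h=im.shape[0]
    f=h/2/np.tan(np.radians(g["vertical_fov"])/2)
    K=np.array([[f,0,g["cx"]],[0,f,g["cy"]],[0,0,1]])
    R=cv2.Rodrigues(np.array(g["rvec"],float))[0]; t=np.array(g["tvec"],float).ravel()
    return im,K,R,t
def ray(c,uv):
    _,K,R,t=c
    d=R.T@np.linalg.inv(K)@np.array([uv[0],uv[1],1.]); return -R.T@t,d
def onz(c,uv,z):
    o,d=ray(c,uv); return o+d*(z-o[2])/d[2]
def tri(c1,u1,c2,u2):
    o1,d1=ray(c1,u1);o2,d2=ray(c2,u2)
    d1/=np.linalg.norm(d1);d2/=np.linalg.norm(d2)
    s=np.linalg.lstsq(np.c_[d1,-d2],o2-o1,rcond=None)[0]
    a,b=o1+s[0]*d1,o2+s[1]*d2
    return (a+b)/2,np.linalg.norm(a-b)
def proj(c,p):
    _,K,R,t=c; q=K@(R@np.asarray(p,float)+t); return q[:2]/q[2]
E
python3 - <<'E'
from h import *
for n in("scene","top"):
    c=grab(n); cv2.imwrite(f"pics/{n}0.png",cv2.resize(c[0][:,:,::-1],(800,600),interpolation=cv2.INTER_CUBIC))
    print(n,c[1].round(1).tolist(),(-c[2].T@c[3]).round(),c[2][2].round(2))
print(env.state())
E
```

```text
scene [[416.8, 0.0, 253.6], [0.0, 416.8, 186.3], [0.0, 0.0, 1.0]] [1253.  370.  753.] [-0.69 -0.35 -0.64]
top [[396.7, 0.0, 253.3], [0.0, 396.7, 194.2], [0.0, 0.0, 1.0]] [502.  17. 973.] [ 0.05 -0.03 -1.  ]
{'time_s': 0.1, 'qpos': array([ 6.72646672e+01,  1.83500414e+01,  8.96997635e+01, -1.66563536e-03,
        7.20434835e+01, -1.14635576e+00]), 'qvel': array([ 0.05767943, -0.08112335, -0.17010009,  0.03876618, -0.01416667,
       -0.00100353]), 'effort': array([ 1.78029692e-03, -4.13326406e+01, -2.32513368e+01,  7.30044139e-02,
        4.22083342e-02, -5.17222122e-05]), 'ee_pos': array([211.40689103, 534.24243929, 213.18131117]), 'ee_rot': array([-1.79906699e+02, -2.83011097e-04,  1.58411538e+02]), 'force': array([ 0.09497291,  0.33183189, -0.69841267]), 'torque': array([-0.04261894,  0.0062433 , -0.00105262]), 'gripper_force': 0.0, 'gripper_width': 90.88112148453166}
```

View pics/scene0.png

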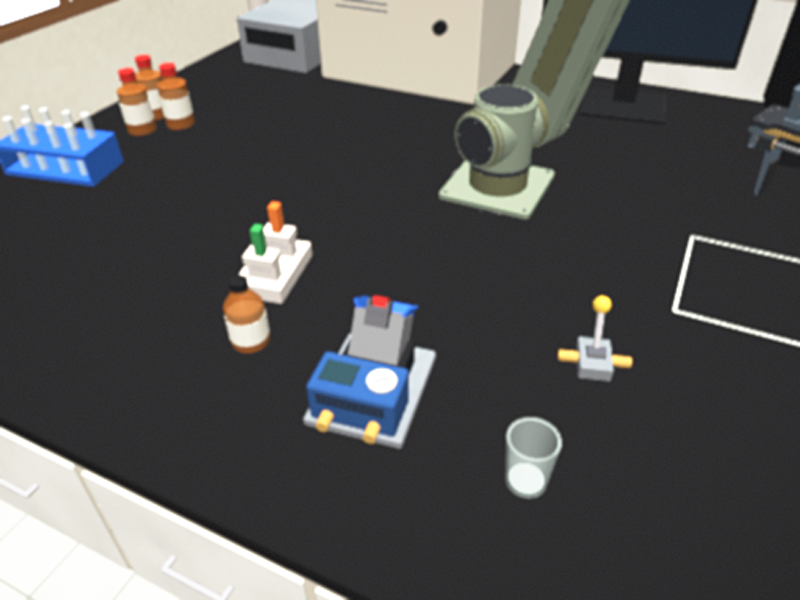

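View pics/top0.png

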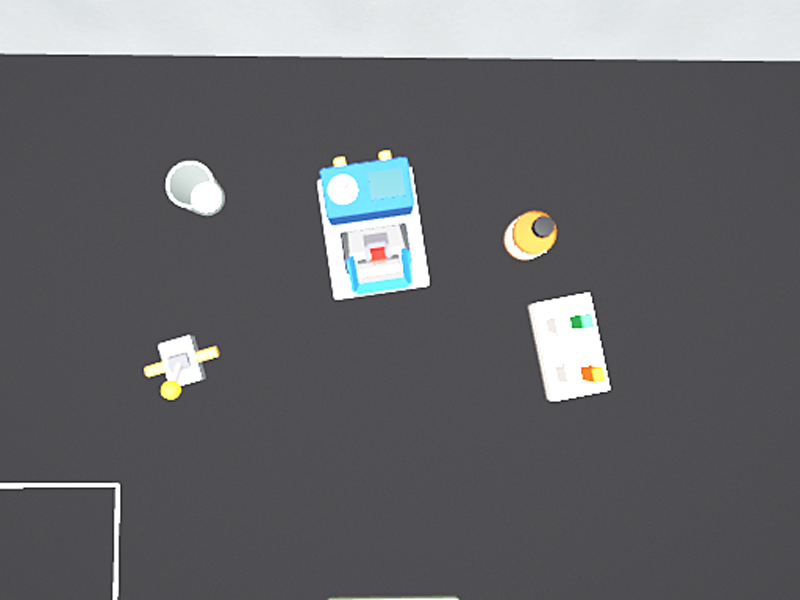

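The scene view shows the green fin at (258,238), the orange fin at (276,215), the red catch at (380,300) and the yellow knob at (602,304), in enlarged pixels. In the top view they are at about (580,322), (592,373), (378,253) and (171,390). The stand is on the right, the dock in the middle, and the bottle sits between the stand and the dock side.

```bash
cat >> h.py <<'E'
def mask(im,col):
    H=cv2.cvtColor(im,cv2.COLOR_RGB2HSV); h,s,v=[H[...,i].astype(int) for i in range(3)]
    return {"green":(h>50)&(h<85)&(s>130)&(v>50),"orange":(h>5)&(h<16)&(s>190)&(v>120),
      "red":((h<4)|(h>174))&(s>180)&(v>100),"yellow":(h>22)&(h<33)&(s>150)&(v>130),
      "blue":(h>95)&(h<115)&(s>150)&(v>90),"white":(s<70)&(v>120)}[col].astype(np.uint8)
def blobs(im,col,amin=8):
    n,l,st,ce=cv2.connectedComponentsWithStats(mask(im,col))
    return [(ce[i],st[i],l==i) for i in range(1,n) if st[i][4]>=amin]
E
python3 - <<'E'
from h import *
S=grab("scene");T=grab("top")
for col in("green","orange","red","yellow","blue"):
    for n,c in(("S",S),("T",T)):
        print(col,n,[(b[0].round(1).tolist(),b[1][:5].tolist()) for b in blobs(c[0],col)])
for b in blobs(T[0],"white",300):
    cs=cv2.findContours(b[2].astype(np.uint8),0,1)[0][0]
    r=cv2.minAreaRect(cs); bx=cv2.boxPoints(r)
    for z in(8,30): print("white",b[1][4],z,[onz(T,p,z).round()[:2].tolist() for p in bx])
# enlarged crop of dock
for n,c,(u,v,w,h) in(("top",T,(190,90,100,110)),("scene",S,(185,180,110,110))):
    cv2.imwrite(f"pics/dock_{n}.png",cv2.resize(c[0][v:v+h,u:u+w,::-1],None,fx=5,fy=5,interpolation=cv2.INTER_CUBIC))
E
python3 -c "
import cv2,numpy as np
a=cv2.imread('pics/dock_top.png');b=cv2.imread('pics/dock_scene.png')
cv2.imwrite('pics/dock.png',cv2.resize(np.hstack([a,b]),(800,419)))"
```

```text
green S [([164.4, 151.5], [160, 143, 9, 20, 122])]
green T [([368.8, 205.7], [365, 202, 9, 8, 55])]
orange S [([176.3, 138.8], [172, 131, 9, 16, 84])]
orange T [([375.3, 238.6], [372, 234, 8, 10, 53])]
red S [([91.5, 39.2], [88, 36, 8, 7, 46]), ([106.9, 44.8], [103, 42, 9, 7, 51]), ([81.1, 47.9], [77, 45, 9, 7, 52]), ([242.8, 191.6], [239, 189, 10, 6, 45])]
red T [([240.5, 159.5], [237, 158, 9, 4, 19])]
yellow S [([384.8, 195.2], [381, 190, 10, 9, 34])]
yellow T [([380.4, 237.8], [379, 235, 6, 9, 13]), ([109.9, 248.7], [103, 244, 13, 12, 48])]
blue S [([40.5, 100.1], [0, 81, 79, 38, 1776]), ([230.1, 192.1], [226, 189, 9, 7, 51]), ([258.6, 196.5], [251, 193, 17, 9, 91]), ([229.6, 251.5], [197, 225, 64, 53, 1384])]
blue T [([248.0, 102.2], [243, 101, 11, 3, 11]), ([237.0, 103.0], [233, 102, 9, 3, 9]), ([207.5, 122.3], [207, 120, 3, 6, 11]), ([236.1, 137.5], [209, 131, 55, 13, 250]), ([259.4, 169.0], [257, 159, 6, 22, 77]), ([225.9, 174.4], [222, 164, 8, 22, 64])]
white 18983 8 [[1031.0, 615.0], [1046.0, -664.0], [947.0, -660.0], [936.0, 612.0]]
white 18983 30 [[1019.0, 601.0], [1034.0,
[... 276 characters left out ...]
hite 2616 30 [[743.0, 117.0], [766.0, -32.0], [578.0, -59.0], [557.0, 89.0]]
white 318 8 [[743.0, 109.0], [765.0, 66.0], [723.0, 45.0], [701.0, 88.0]]
white 318 30 [[738.0, 107.0], [759.0, 65.0], [717.0, 44.0], [696.0, 86.0]]
white 2461 8 [[552.0, -212.0], [572.0, -314.0], [417.0, -342.0], [398.0, -241.0]]
white 2461 30 [[551.0, -207.0], [571.0, -306.0], [419.0, -334.0], [400.0, -235.0]]
white 825 8 [[447.0, 380.0], [522.0, 344.0], [483.0, 266.0], [408.0, 303.0]]
white 825 30 [[448.0, 372.0], [522.0, 337.0], [484.0, 260.0], [410.0, 296.0]]
white 506 8 [[281.0, 592.0], [280.0, 414.0], [108.0, 411.0], [110.0, 587.0]]
white 506 30 [[286.0, 579.0], [285.0, 405.0], [117.0, 402.0], [119.0, 574.0]]
```

View pics/dock.png

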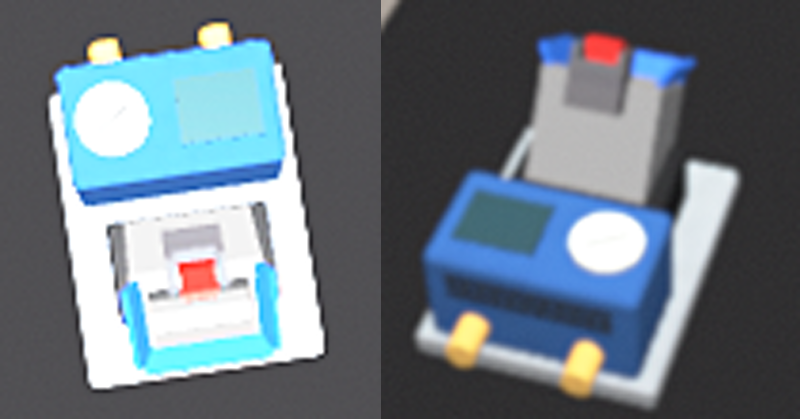

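The crop shows the red catch near top pixel (240,159), with the blue side lips either side of it and the pedestal outline clear. I'll combine these into poses and cross-check them.

Run:
```python
from h import *
S=grab("scene");T=grab("top")
for n,a,b in(("green",(164.4,151.5),(368.8,205.7)),("red",(242.8,191.6),(240.5,159.5)),("knob",(384.8,195.2),(109.9,248.7))):
    print(n,[x.round(1) for x in tri(S,a,T,b)], "top at known z", onz(T,b,{"green":105,"red":125,"knob":92}[n]).round(1))
# orange: scene mask + merged top mask
ot=np.argwhere((mask(T[0],"orange")|mask(T[0],"yellow"))[225:250,365:390]).mean(0)[::-1]+[365,225]
print("orange",tri(S,(176.3,138.8),T,ot))
lip=[onz(T,p,112) for p in((259.4,169),(225.9,174.4))]; print("lips",lip,(lip[0]+lip[1])/2)
# predicted dock features for the pedestal fit
o=np.array([635.3,24.7,0]);a=np.radians(8.2);Rz=np.array([[np.cos(a),-np.sin(a),0],[np.sin(a),np.cos(a),0],[0,0,1]])
t=.61;B=Rz@np.array([[np.cos(t),0,-np.sin(t)],[0,1,0],[np.sin(t),0,np.cos(t)]])
f=o+[0,0,52]
for p in((12.5,0,70),(20,0,88),(17,0,83)): print(p,(f+B@p).round(1),proj(T,f+B@p).round(1),proj(S,f+B@p).round(1))
for b in blobs(T[0],"white",300):
  if b[1][4] in range(2400,2500): 
    w=b[2]; ys,xs=np.nonzero(w); print("stand",xs.min(),xs.max(),ys.min(),ys.max())
# bottle: white label/orange; approx cap
print("bottle cap",onz(T,(543*.64,226*.64),128),"beaker rim",onz(T,(190*.64,185*.64),90))
for u in((163,338),(195,337),(206,376),(168,388)): print("valve blk",onz(T,(u[0]*.64,u[1]*.64),25).round(1))
print("stubs",onz(T,(146*.64,371*.64),22),onz(T,(219*.64,352*.64),22))
```

```text
green [array([ 523.2, -261. ,  110. ]), np.float64(7.1)] top at known z [ 521.6 -259.3  105. ]
red [array([618.1,  23.4, 143.2]), np.float64(0.9)] top at known z [620.9  23.1 125. ]
knob [array([428.2, 310.9,  89.6]), np.float64(1.9)] top at known z [428.8 309.1  92. ]
orange (array([ 449.36487298, -277.29758619,  103.6060091 ]), np.float64(0.8787753045553997))
lips [array([601.89615041, -18.02654597, 112.        ]), array([590.04634966,  54.9433527 , 112.        ])] [595.97125003  18.45840337 112.        ]
(12.5, 0, 70) [605.8  20.4 116.5] [241.8 167. ] [244.2 196.9]
(20, 0, 88) [601.6  19.8 135.6] [242.  167.8] [244.6 189.5]
(17, 0, 83) [602.   19.9 129.8] [242. 168.] [244.6 191.6]
stand 338 390 187 256
bottle cap [ 653.02357455 -208.03248464  128.        ] beaker rim [717.79909621 288.66285827  90.        ]
valve blk [499.4 345.7  25. ]
valve blk [500.8 297.6  25. ]
valve blk [441.9 280.3  25. ]
valve blk [424.1 336.9  25. ]
stubs [449.61729015 371.33077147  22.        ] [477.96065366 262.0124567   22.        ]
```

```bash
python3 - <<'E'
from h import *
S=grab("scene");T=grab("top")
for n,s,t in(("ped robot+y",(279.2,225.9),(214.9,191.8)),("ped far+y",(256.9,286.3),(203.1,114.9)),("ped far-y",(194.7,269.2),(263.5,107)),
 ("lip+y",(266.9,196.3),(222,166.1)),("lip-y",(226.7,190),(262.2,159.5))):
    p,e=tri(S,s,T,t); print(n,p.round(1),round(e,1),"topz8",onz(T,t,8).round(1))
s=lambda u,v:(185+(u-381)/3.81,180+v/3.81); t=lambda u,v:(190+u/3.81,90+v/3.81)
# housing top far edge corners, red tab top corners, box top corners
for n,a,b in(("box +y far",(655,317),(62,72)),("box +y near",(672,215),(85,195)),("box -y near",(470,175),(280,170)),("box -y far",(430,255),(270,45)),
   ("red +y",(626,40),(180,262)),("red -y",(590,36),(215,258))):
    p,e=tri(S,s(*a),T,t(*b)); print(n,p.round(1),round(e,1))
E
python3 - <<'E'
import sys; sys.path.insert(0,'.')
from h import *
T=grab("top"); S=grab("scene")
a=cv2.resize(T[0][140:200,205:285,::-1],None,fx=7,fy=7,interpolation=cv2.INTER_CUBIC)
b=cv2.resize(S[0][182:242,220:270,::-1],None,fx=7,fy=7,interpolation=cv2.INTER_CUBIC)
im=np.hstack([a,b])
cv2.imwrite("pics/slot.png",im[:, :800] if im.shape[1]<=800 else cv2.resize(im,(800,int(im.shape[0]*800/im.shape[1])))); print(im.shape)
E
```

```text
ped robot+y [557.3  88.6   6.8] 5.1 topz8 [558.3  86.2   8. ]
ped far+y [747.2 117.9   4.7] 4.3 topz8 [747.3 115.6   8. ]
ped far-y [766.7 -30.5   6.5] 5.5 topz8 [767.7 -32.9   8. ]
lip+y [602.5  68.9 133.8] 14.6 topz8 [621.1  69.    8. ]
lip-y [618.7 -21.  132.8] 5.0 topz8 [637.4 -29.2   8. ]
box +y far [741.6 109.2  71.8] 16.2
box +y near [668.5  90.5  74.8] 6.5
box -y near [686.6 -30.8  72.2] 3.4
box -y far [758.5 -20.   78.1] 7.3
red +y [616.8  34.2 149.6] 10.1
red -y [619.9  13.6 147.7] 6.9
(420, 910, 3)
```

View pics/slot.png

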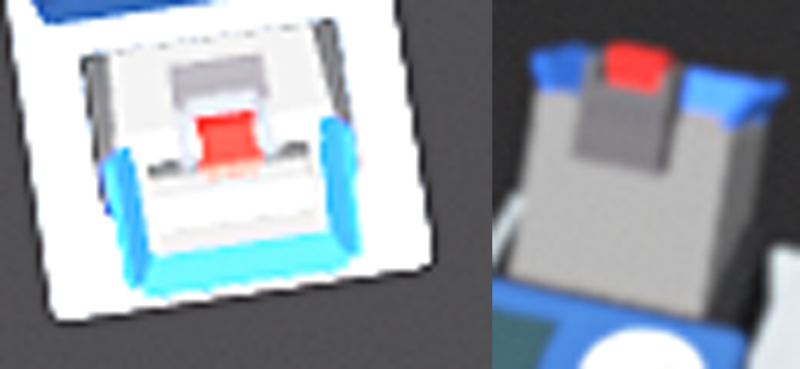

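The two views agree on the pedestal corners, and the predicted nose at top pixel (242,167) matches the lower edge of the red. That puts the dock origin at about (633.5, 23.7) with yaw 8.2°. The fresh cartridge is at about (522.5, -266), stand yaw 10.5°. Next, the move.

```bash
cat > go.py <<'E'
from h import *
from scipy.spatial.transform import Rotation as Ro
import sys
BAY=np.array([633.5,23.7,52.]);YAW=8.2
def bayR():
    t=.61;return Ro.from_euler('z',YAW,degrees=True).as_matrix()@np.array([[np.cos(t),0,-np.sin(t)],[0,1,0],[np.sin(t),0,np.cos(t)]])
def bayTool(p): # tool pose in bay coords: tool z=-bay z, x=bay x
    B=bayR(); return BAY+B@np.array(p,float), np.c_[B[:,0],-B[:,1],-B[:,2]]
def delta(P,Rm,cur=None):
    s=env.state(); p,R=cur if cur else (s["ee_pos"],Ro.from_euler('xyz',s["ee_rot"],degrees=True).as_matrix())
    d=R.T@(np.array(P,float)-p); r=Ro.from_matrix(R.T@Rm).as_rotvec(degrees=True)
    print("shift mm",d.round(1),"units",(d/500).round(4),"turn units",(r/30).round(4),"rows>=",max(np.linalg.norm(d)/62.5,np.linalg.norm(r)/10.7).round(1))
def down(yaw): return Ro.from_euler('xyz',[180,0,yaw],degrees=True).as_matrix()
E
python3 - <<'E'
from go import *
s=env.state(); delta([522,-266,205],down(158.41))
E
```

```text
shift mm [-583.2 -630.3    8.9] units [-1.1665 -1.2606  0.0179] turn units [-0.      0.      0.0001] rows>= 13.7
```

Emit:
send_rows(motion=[{"tx": -0.065,"ty": -0.07,"gripper": -1},{"tx": -0.065,"ty": -0.07},{"tx": -0.065,"ty": -0.07},{"tx": -0.065,"ty": -0.07},{"tx": -0.065,"ty": -0.07},{"tx": -0.065,"ty": -0.07},{"tx": -0.065,"ty": -0.07},{"tx": -0.065,"ty": -0.07},{"tx": -0.065,"ty": -0.07}])

```text
invalid input at $.motion[0]: expected keys tx, ty, tz, rx, ry, rz, gripper
```

Emit:
send_rows(motion=[{"tx": -0.065,"ty": -0.07},{"tx": -0.065,"ty": -0.07},{"tx": -0.065,"ty": -0.07},{"tx": -0.065,"ty": -0.07},{"tx": -0.065,"ty": -0.07},{"tx": -0.065,"ty": -0.07},{"tx": -0.065,"ty": -0.07},{"tx": -0.065,"ty": -0.07},{"tx": -0.065,"ty": -0.07},{}])

```text
invalid input at $.motion[0]: expected keys tx, ty, tz, rx, ry, rz, gripper
```

Emit:
send_rows(motion=[{"rz": 0.35},{"rz": 0.35},{"rz": 0.35},{"rz": 0.35},{"rz": 0.35},{"rz": 0.35},{"rz": 0.35},{"rz": 0.35},{"rz": 0.35},{"rz": 0.35},{"rz": 0.35},{"rz": 0.35}])

```text
invalid input at $.motion[0]: expected keys tx, ty, tz, rx, ry, rz, gripper
```

Emit:
send_rows(motion=[{"rz": 0.35},{"rz": 0.35},{},{}])

```text
invalid input at $.motion[0]: expected keys tx, ty, tz, rx, ry, rz, gripper
```

Run:
```python
from go import *
s=env.state(); print(s["qpos"].round(1),s["force"]); delta([522,-266,98],down(10.5))
S=grab("scene");T=grab("top")
a=cv2.resize(T[0][170:270,320:420,::-1],(400,400),interpolation=cv2.INTER_CUBIC)
b=cv2.resize(S[0][100:200,120:220,::-1],(400,400),interpolation=cv2.INTER_CUBIC)
cv2.imwrite("pics/hover.png",np.hstack([a,b]))
```

```text
[67.3 18.3 89.6 -0.  72.  -1.1] [ 0.43206506 -0.23246285  0.45165621]
shift mm [-583.2 -630.3  115.9] units [-1.1665 -1.2606  0.2319] turn units [0.     0.     4.9304] rows>= 13.9
```

View pics/hover.png

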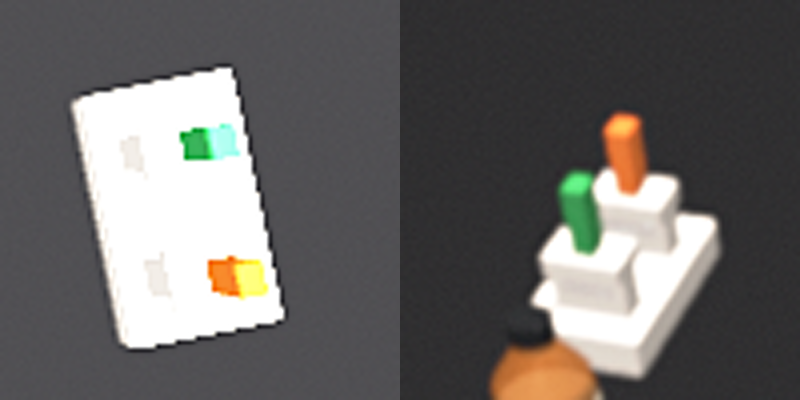

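All seven keys are required in each row. The crop still helps: the fin's top face is cyan, centred at crop (223,139), with the scene fin top at (577,180).

Emit:
send_rows(motion=[{"tx": -0.065,"ty": -0.07,"tz": 0,"rx": 0,"ry": 0,"rz": 0,"gripper": -1},{"tx": -0.065,"ty": -0.07,"tz": 0,"rx": 0,"ry": 0,"rz": 0,"gripper": -1},{"tx": -0.065,"ty": -0.07,"tz": 0,"rx": 0,"ry": 0,"rz": 0,"gripper": -1},{"tx": -0.065,"ty": -0.07,"tz": 0,"rx": 0,"ry": 0,"rz": 0,"gripper": -1},{"tx": -0.065,"ty": -0.07,"tz": 0,"rx": 0,"ry": 0,"rz": 0,"gripper": -1},{"tx": -0.065,"ty": -0.07,"tz": 0,"rx": 0,"ry": 0,"rz": 0,"gripper": -1},{"tx": -0.065,"ty": -0.07,"tz": 0,"rx": 0,"ry": 0,"rz": 0,"gripper": -1},{"tx": -0.065,"ty": -0.07,"tz": 0,"rx": 0,"ry": 0,"rz": 0,"gripper": -1},{"tx": -0.065,"ty": -0.07,"tz": 0,"rx": 0,"ry": 0,"rz": 0,"gripper": -1}])

```text
time_s: 1.72
ee_pos: [368.1, 132.7, 214.3]
ee_rot: [180.0, 0.0, 158.4]
force: [-0.2, -0.6, 0.3]
gripper_width: 91.3
gripper_force: 0.0
```

Emit:
send_rows(motion=[{"tx": -0.065,"ty": -0.07,"tz": 0,"rx": 0,"ry": 0,"rz": 0,"gripper": -1},{"tx": -0.065,"ty": -0.07,"tz": 0,"rx": 0,"ry": 0,"rz": 0,"gripper": -1},{"tx": -0.065,"ty": -0.07,"tz": 0,"rx": 0,"ry": 0,"rz": 0,"gripper": -1},{"tx": -0.065,"ty": -0.07,"tz": 0,"rx": 0,"ry": 0,"rz": 0,"gripper": -1},{"tx": -0.065,"ty": -0.07,"tz": 0,"rx": 0,"ry": 0,"rz": 0,"gripper": -1},{"tx": -0.065,"ty": -0.07,"tz": 0,"rx": 0,"ry": 0,"rz": 0,"gripper": -1},{"tx": -0.065,"ty": -0.07,"tz": 0,"rx": 0,"ry": 0,"rz": 0,"gripper": -1},{"tx": -0.065,"ty": -0.07,"tz": 0,"rx": 0,"ry": 0,"rz": 0,"gripper": -1},{"tx": -0.065,"ty": -0.07,"tz": 0,"rx": 0,"ry": 0,"rz": 0,"gripper": -1},{"tx": 0,"ty": 0,"tz": 0,"rx": 0,"ry": 0,"rz": 0,"gripper": -1}])

```text
time_s: 2.98
ee_pos: [524.5, -269.1, 213.2]
ee_rot: [-180.0, 0.0, 158.2]
force: [-0.2, 0.7, -0.3]
gripper_width: 91.4
gripper_force: 0.0
```

Emit:
send_rows(motion=[{"tx": 0,"ty": 0,"tz": 0,"rx": 0,"ry": 0,"rz": 0.35,"gripper": -1},{"tx": 0,"ty": 0,"tz": 0,"rx": 0,"ry": 0,"rz": 0.35,"gripper": -1},{"tx": 0,"ty": 0,"tz": 0,"rx": 0,"ry": 0,"rz": 0.35,"gripper": -1},{"tx": 0,"ty": 0,"tz": 0,"rx": 0,"ry": 0,"rz": 0.35,"gripper": -1},{"tx": 0,"ty": 0,"tz": 0,"rx": 0,"ry": 0,"rz": 0.35,"gripper": -1},{"tx": 0,"ty": 0,"tz": 0,"rx": 0,"ry": 0,"rz": 0.35,"gripper": -1},{"tx": 0,"ty": 0,"tz": 0,"rx": 0,"ry": 0,"rz": 0.35,"gripper": -1},{"tx": 0,"ty": 0,"tz": 0,"rx": 0,"ry": 0,"rz": 0.35,"gripper": -1},{"tx": 0,"ty": 0,"tz": 0,"rx": 0,"ry": 0,"rz": 0.35,"gripper": -1},{"tx": 0,"ty": 0,"tz": 0,"rx": 0,"ry": 0,"rz": 0.35,"gripper": -1},{"tx": 0,"ty": 0,"tz": 0,"rx": 0,"ry": 0,"rz": 0.35,"gripper": -1},{"tx": 0,"ty": 0,"tz": 0,"rx": 0,"ry": 0,"rz": 0.35,"gripper": -1}])

```text
time_s: 4.47
ee_pos: [523.3, -265.1, 214.1]
ee_rot: [-180.0, -0.0, 32.1]
force: [-0.3, 0.4, 0.7]
gripper_width: 91.1
gripper_force: 0.0
```

Emit:
send_rows(motion=[{"tx": 0,"ty": 0,"tz": 0,"rx": 0,"ry": 0,"rz": 0.35,"gripper": -1},{"tx": 0,"ty": 0,"tz": 0,"rx": 0,"ry": 0,"rz": 0.35,"gripper": -1},{"tx": 0,"ty": 0,"tz": 0,"rx": 0,"ry": 0,"rz": 0,"gripper": -1},{"tx": 0,"ty": 0,"tz": 0,"rx": 0,"ry": 0,"rz": 0,"gripper": -1}])

```text
time_s: 4.97
ee_pos: [523.5, -265.8, 214.0]
ee_rot: [-180.0, 0.0, 11.6]
force: [0.2, -0.0, 0.3]
gripper_width: 91.7
gripper_force: 0.0
```

Run:
```python
from go import *
s=env.state(); print(s["ee_pos"],s["ee_rot"],s["qpos"].round(1),s["force"])
S=grab("scene");T=grab("top")
p,e=tri(S,(163.6,144.6),T,(375.4,204.4)); print("fin top",p,e,onz(T,(375.4,204.4),130))
# orange: top yellow face crop (251,278), scene (624,121)
q,e=tri(S,(224.5/4-.5+120,121.5/4-.5+100),T,(251.5/4-.5+320,278.5/4-.5+170)); print("orange top",q,e,p-q)
# stand top edge z=30, right corners crop (232,67),(284,318)
for u in((232,67),(284,318)): print(onz(T,(u[0]/4-.4+320,u[1]/4-.4+170),30).round(1))
delta([522.5,-267,98],down(10.5))
```

```text
[ 523.53739732 -265.76255729  214.03679091] [-1.79982186e+02  1.32338919e-03  1.15879890e+01] [-28.   19.4  88.    0.   72.6  50.4] [ 0.2053693  -0.01823938  0.30020391]
fin top [ 523.46804219 -264.35899565  132.53608853] 0.9999308045252097 [ 523.77588559 -265.67417716  130.        ]
orange top [ 449.37636726 -276.81259492  133.83441288] 2.421385042960296 [74.09167494 12.45359928 -1.29832435]
[ 569.8 -305.4   30. ]
[ 419.8 -333.8   30. ]
shift mm [ -1.3   0.7 116. ] units [-0.0026  0.0015  0.2319] turn units [-0.0005 -0.      0.0339] rows>= 1.9
```

Fin top at (523.5, -265, 131) matches the expected 130, and the TCP is directly above it. I'll descend and grip.

Emit:
send_rows(motion=[{"tx": 0,"ty": -0.001,"tz": 0.04,"rx": 0,"ry": 0,"rz": 0.04,"gripper": -1},{"tx": 0,"ty": 0,"tz": 0.06,"rx": 0,"ry": 0,"rz": 0,"gripper": -1},{"tx": 0,"ty": 0,"tz": 0.06,"rx": 0,"ry": 0,"rz": 0,"gripper": -1},{"tx": 0,"ty": 0,"tz": 0.05,"rx": 0,"ry": 0,"rz": 0,"gripper": -1},{"tx": 0,"ty": 0,"tz": 0.022,"rx": 0,"ry": 0,"rz": 0,"gripper": -1},{"tx": 0,"ty": 0,"tz": 0,"rx": 0,"ry": 0,"rz": 0,"gripper": -1},{"tx": 0,"ty": 0,"tz": 0,"rx": 0,"ry": 0,"rz": 0,"gripper": -1}])

```text
time_s: 5.95
ee_pos: [524.4, -266.3, 99.0]
ee_rot: [179.9, -0.1, 10.2]
force: [0.8, -1.4, -0.2]
gripper_width: 91.3
gripper_force: 0.0
```

Emit:
send_rows(motion=[{"tx": 0,"ty": 0,"tz": 0,"rx": 0,"ry": 0,"rz": 0,"gripper": 1},{"tx": 0,"ty": 0,"tz": 0,"rx": 0,"ry": 0,"rz": 0,"gripper": 1},{"tx": 0,"ty": 0,"tz": 0,"rx": 0,"ry": 0,"rz": 0,"gripper": 1},{"tx": 0,"ty": 0,"tz": 0,"rx": 0,"ry": 0,"rz": 0,"gripper": 1},{"tx": 0,"ty": 0,"tz": 0,"rx": 0,"ry": 0,"rz": 0,"gripper": 1},{"tx": 0,"ty": 0,"tz": 0,"rx": 0,"ry": 0,"rz": 0,"gripper": 1},{"tx": 0,"ty": 0,"tz": 0,"rx": 0,"ry": 0,"rz": 0,"gripper": 1},{"tx": 0,"ty": 0,"tz": 0,"rx": 0,"ry": 0,"rz": 0,"gripper": 1}], grip_force=35)

```text
time_s: 6.95
ee_pos: [523.6, -265.8, 97.8]
ee_rot: [-180.0, 0.0, 10.2]
force: [-0.1, 0.2, -1.9]
gripper_width: 15.8
gripper_force: 35.0
```

Gripped: opening 15.8 mm against a 16 mm fin. Lifting straight up.

Emit:
send_rows(motion=[{"tx": 0,"ty": 0,"tz": -0.02,"rx": 0,"ry": 0,"rz": 0,"gripper": 1},{"tx": 0,"ty": 0,"tz": -0.03,"rx": 0,"ry": 0,"rz": 0,"gripper": 1},{"tx": 0,"ty": 0,"tz": -0.05,"rx": 0,"ry": 0,"rz": 0,"gripper": 1},{"tx": 0,"ty": 0,"tz": -0.06,"rx": 0,"ry": 0,"rz": 0,"gripper": 1},{"tx": 0,"ty": 0,"tz": -0.07,"rx": 0,"ry": 0,"rz": 0,"gripper": 1},{"tx": 0,"ty": 0,"tz": -0.06,"rx": 0,"ry": 0,"rz": 0,"gripper": 1},{"tx": 0,"ty": 0,"tz": -0.04,"rx": 0,"ry": 0,"rz": 0,"gripper": 1},{"tx": 0,"ty": 0,"tz": 0,"rx": 0,"ry": 0,"rz": 0,"gripper": 1}])

```text
time_s: 7.95
ee_pos: [524.4, -266.3, 265.6]
ee_rot: [179.8, -0.2, 10.2]
force: [0.5, 1.2, -2.5]
gripper_width: 15.5
gripper_force: 35.0
```

Run:
```python
from go import *
s=env.state(); print(s["ee_pos"],s["ee_rot"],s["gripper_width"])
S=grab("scene");T=grab("top")
for c in(S,T): print([(b[0].round(1).tolist(),b[1].tolist()) for col in("green","orange") for b in blobs(c[0],col)])
# target: pre-insert at bay z 90+95 (tip 16 mm beyond lips at 79)
P,R=bayTool([0,0,90+110]); print("pre",P.round(1))
delta([P[0],P[1],s["ee_pos"][2]],down(10.2))
delta(P,R)
```

```text
[ 524.43844812 -266.30635834  265.60655586] [179.8213048   -0.2372981   10.21213842] 15.546238973760095
[([152.2, 97.4], [148, 87, 12, 22, 89]), ([176.3, 138.9], [172, 131, 9, 16, 86])]
[([343.4, 136.1], [338, 135, 12, 3, 17]), ([328.6, 145.5], [328, 142, 3, 8, 8]), ([354.2, 151.1], [352, 145, 4, 13, 17]), ([375.6, 238.7], [372, 235, 9, 9, 62])]
pre [520.1   7.4 215.9]
shift mm [  45.3 -269.3   -2.8] units [ 0.0906 -0.5386 -0.0056] turn units [-0.0006  0.0006  0.0004] rows>= 4.4
shift mm [  45.3 -269.3   46.9] units [ 0.0906 -0.5386  0.0938] turn units [-0.021   1.1655  0.0648] rows>= 4.4
```

Emit:
send_rows(motion=[{"tx": 0.011,"ty": -0.04,"tz": 0,"rx": 0,"ry": 0,"rz": 0,"gripper": 1},{"tx": 0.011,"ty": -0.075,"tz": 0,"rx": 0,"ry": 0,"rz": 0,"gripper": 1},{"tx": 0.011,"ty": -0.09,"tz": 0,"rx": 0,"ry": 0,"rz": 0,"gripper": 1},{"tx": 0.011,"ty": -0.09,"tz": 0,"rx": 0,"ry": 0,"rz": 0,"gripper": 1},{"tx": 0.011,"ty": -0.09,"tz": 0,"rx": 0,"ry": 0,"rz": 0,"gripper": 1},{"tx": 0.011,"ty": -0.08,"tz": 0,"rx": 0,"ry": 0,"rz": 0,"gripper": 1},{"tx": 0.011,"ty": -0.05,"tz": 0,"rx": 0,"ry": 0,"rz": 0,"gripper": 1},{"tx": 0.011,"ty": -0.024,"tz": 0,"rx": 0,"ry": 0,"rz": 0,"gripper": 1}])

```text
time_s: 9.05
ee_pos: [518.3, 9.3, 262.3]
ee_rot: [-180.0, 0.1, 10.3]
force: [0.2, 0.4, -1.9]
gripper_width: 16.0
gripper_force: 35.0
```

Emit:
send_rows(motion=[{"tx": 0,"ty": 0,"tz": 0,"rx": 0,"ry": 0.15,"rz": 0.02,"gripper": 1},{"tx": 0,"ty": 0,"tz": 0,"rx": 0,"ry": 0.25,"rz": 0.025,"gripper": 1},{"tx": 0,"ty": 0,"tz": 0,"rx": 0,"ry": 0.3,"rz": 0.02,"gripper": 1},{"tx": 0,"ty": 0,"tz": 0,"rx": 0,"ry": 0.3,"rz": 0,"gripper": 1},{"tx": 0,"ty": 0,"tz": 0,"rx": 0,"ry": 0.165,"rz": 0,"gripper": 1},{"tx": 0,"ty": 0,"tz": 0,"rx": 0,"ry": 0,"rz": 0,"gripper": 1},{"tx": 0,"ty": 0,"tz": 0,"rx": 0,"ry": 0,"rz": 0,"gripper": 1}])

```text
time_s: 9.93
ee_pos: [519.9, 7.1, 263.4]
ee_rot: [-179.6, -34.9, 8.1]
force: [-0.4, -0.4, -1.6]
gripper_width: 16.0
gripper_force: 35.0
```

Run:
```python
from go import *
s=env.state(); print(s["ee_pos"],s["ee_rot"],s["gripper_width"],s["qpos"].round(1))
P,R=bayTool([0,0,90+85]); print("pre",P.round(1)); delta(P,R)
```

```text
[519.85984671   7.05650353 263.38443489] [-179.63521693  -34.92224298    8.08350745] 16.02937364751204 [ -5.8  -3.9 117.8  15.3  33.   65.6]
pre [534.3   9.4 195.4]
shift mm [-26.9   0.1  64.1] units [-0.0539  0.0002  0.1281] turn units [-0.0099  0.0009 -0.0032] rows>= 1.1
```

Emit:
send_rows(motion=[{"tx": -0.014,"ty": 0,"tz": 0.02,"rx": -0.01,"ry": 0,"rz": 0,"gripper": 1},{"tx": -0.02,"ty": 0,"tz": 0.05,"rx": 0,"ry": 0,"rz": 0,"gripper": 1},{"tx": -0.02,"ty": 0,"tz": 0.04,"rx": 0,"ry": 0,"rz": 0,"gripper": 1},{"tx": 0,"ty": 0,"tz": 0.015,"rx": 0,"ry": 0,"rz": 0,"gripper": 1},{"tx": 0,"ty": 0,"tz": 0,"rx": 0,"ry": 0,"rz": 0,"gripper": 1},{"tx": 0,"ty": 0,"tz": 0,"rx": 0,"ry": 0,"rz": 0,"gripper": 1}])

```text
time_s: 10.68
ee_pos: [533.4, 9.2, 197.2]
ee_rot: [-180.0, -35.0, 8.1]
force: [-0.2, -0.4, -1.7]
gripper_width: 15.7
gripper_force: 35.0
```

Run:
```python
from go import *
s=env.state(); print(s["ee_pos"],s["ee_rot"],s["force"])
P,R=bayTool([0,0,90+85]); delta(P,R)
S=grab("scene");T=grab("top")
a=cv2.resize(T[0][130:210,200:280,::-1],(400,400),interpolation=cv2.INTER_CUBIC)
b=cv2.resize(S[0][150:230,205:285,::-1],(400,400),interpolation=cv2.INTER_CUBIC)
cv2.imwrite("pics/pre.png",np.hstack([a,b]))
# predicted collar/body edges of held cartridge
tp=s["ee_pos"];Rt=Ro.from_euler('xyz',s["ee_rot"],degrees=True).as_matrix()
for p in([-18,28,22],[-18,-28,22],[18,28,22],[18,-28,22],[11,28,84],[11,-28,84],[8,24,90],[8,-24,90]):
    w=tp+Rt@p; u=proj(T,w);v=proj(S,w); print(p,w.round(),((u-[200,130])*5+2).round(),((v-[205,150])*5+2+[400,0]).round())
```

```text
[533.43539631   9.18477774 197.20358559] [-179.95669584  -35.0401635     8.1051768 ] [-0.194094   -0.38033345 -1.73944112]
shift mm [-0.3 -0.1  1.9] units [-0.0006 -0.0002  0.0039] turn units [ 0.0004 -0.003  -0.0026] rows>= 0.0
[-18, 28, 22] [535. -19. 169.] [307. 344.] [589.  44.]
[-18, -28, 22] [527.  37. 169.] [170. 364.] [701.  64.]
[18, 28, 22] [564. -15. 190.] [299. 268.] [567.  44.]
[18, -28, 22] [557.  41. 190.] [159. 288.] [682.  64.]
[11, 28, 84] [594. -10. 135.] [283. 209.] [550. 174.]
[11, -28, 84] [586.  45. 135.] [153. 228.] [664. 196.]
[8, 24, 90] [594.  -6. 128.] [273. 210.] [558. 188.]
[8, -24, 90] [588.  41. 128.] [162. 226.] [655. 207.]
```

View pics/pre.png

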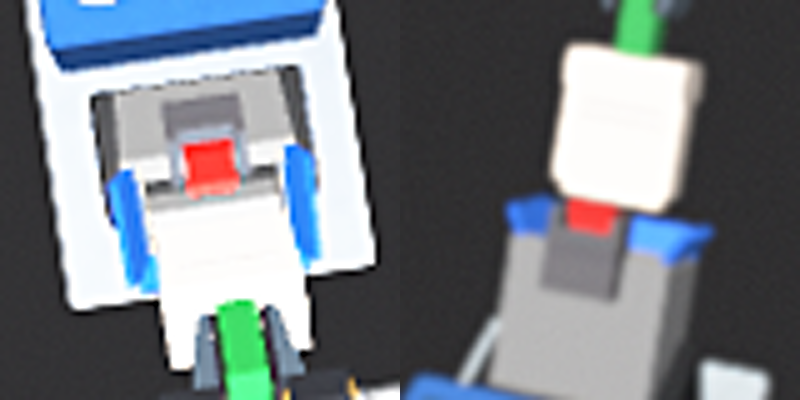

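The held cartridge projects where the picture shows it, with the collar at top crop (159,288)–(299,268). It is centred between the blue lips, with the tip just in front of the red catch. Inserting while watching the force.

Emit:
send_rows(motion=[{"tx": 0,"ty": 0,"tz": 0.01,"rx": 0,"ry": 0,"rz": 0,"gripper": 1},{"tx": 0,"ty": 0,"tz": 0.015,"rx": 0,"ry": 0,"rz": 0,"gripper": 1},{"tx": 0,"ty": 0,"tz": 0.015,"rx": 0,"ry": 0,"rz": 0,"gripper": 1},{"tx": 0,"ty": 0,"tz": 0.01,"rx": 0,"ry": 0,"rz": 0,"gripper": 1}])

```text
time_s: 11.28
ee_pos: [547.0, 11.3, 175.0]
ee_rot: [-179.9, -34.9, 8.1]
force: [0.7, 0.3, -2.0]
gripper_width: 15.8
gripper_force: 35.0
```

Emit:
send_rows(motion=[{"tx": 0,"ty": 0,"tz": 0.01,"rx": 0,"ry": 0,"rz": 0,"gripper": 1},{"tx": 0,"ty": 0,"tz": 0.01,"rx": 0,"ry": 0,"rz": 0,"gripper": 1},{"tx": 0,"ty": 0,"tz": 0,"rx": 0,"ry": 0,"rz": 0,"gripper": 1}])

```text
time_s: 11.65
ee_pos: [552.5, 12.1, 167.1]
ee_rot: [-179.9, -34.9, 8.1]
force: [-0.6, -0.4, -2.0]
gripper_width: 15.8
gripper_force: 35.0
```

```bash
cat > st.py <<'E'
from go import *
s=env.state(); B=bayR(); print("t",round(s["time_s"],2),"bay pos",(B.T@(s["ee_pos"]-BAY)-[0,0,90]).round(1),"bay force",(B.T@s["force"]).round(1),"tq",s["torque"].round(2),s["ee_rot"].round(1),s["gripper_width"].round(1),s["gripper_force"])
E
python3 st.py
```

```text
Traceback (most recent call last):
  File "st.py", line 2, in <module>
    s=env.state(); B=bayR(); print("t",round(s["time_s"],2),"bay pos",(B.T@(s["ee_pos"]-BAY)-[0,0,90]).round(1),"bay force",(B.T@s["force"]).round(1),"tq",s["torque"].round(2),s["ee_rot"].round(1),s["gripper_width"].round(1),s["gripper_force"])
                                                                                                                                                                                                     ^^^^^^^^^^^^^^^^^^^^^^^^
AttributeError: 'float' object has no attribute 'round'
```

Emit:
send_rows(motion=[{"tx": 0,"ty": 0,"tz": 0.008,"rx": 0,"ry": 0,"rz": 0,"gripper": 1},{"tx": 0,"ty": 0,"tz": 0.008,"rx": 0,"ry": 0,"rz": 0,"gripper": 1},{"tx": 0,"ty": 0,"tz": 0.006,"rx": 0,"ry": 0,"rz": 0,"gripper": 1},{"tx": 0,"ty": 0,"tz": 0,"rx": 0,"ry": 0,"rz": 0,"gripper": 1}])

```text
time_s: 12.15
ee_pos: [559.2, 12.9, 158.6]
ee_rot: [-179.9, -35.0, 8.1]
force: [0.5, 0.6, -1.5]
gripper_width: 15.5
gripper_force: 35.0
```

```bash
sed -i 's/s\["gripper_width"\].round(1)/round(s["gripper_width"],1)/' st.py; python3 st.py
```

```text
t 12.15 bay pos [-0.5 -0.1 40.4] bay force [-0.4  0.5 -1.5] tq [-0.11  0.55 -0.01] [-179.9  -35.     8.1] 15.5 34.989073276519775
```

Emit:
send_rows(motion=[{"tx": 0,"ty": 0,"tz": 0.008,"rx": 0,"ry": 0,"rz": 0,"gripper": 1},{"tx": 0,"ty": 0,"tz": 0.008,"rx": 0,"ry": 0,"rz": 0,"gripper": 1},{"tx": 0,"ty": 0,"tz": 0,"rx": 0,"ry": 0,"rz": 0,"gripper": 1}])

```text
time_s: 12.52
ee_pos: [564.9, 13.6, 154.5]
ee_rot: [180.0, -35.3, 8.1]
force: [-2.3, 1.4, 7.3]
gripper_width: 15.6
gripper_force: 35.0
```

```bash
python3 st.py
```

```text
t 12.53 bay pos [ 1.8 -0.2 33.7] bay force [2.5 1.7 7.2] tq [0.27 0.04 0.46] [180.  -35.3   8.1] 15.6 35.00411510467529
```

Contact: the slot pushes the cartridge toward +x, so the slot lies a few mm further that way. Shifting +x.

Emit:
send_rows(motion=[{"tx": 0.003,"ty": 0,"tz": 0,"rx": 0,"ry": 0,"rz": 0,"gripper": 1},{"tx": 0.004,"ty": 0,"tz": 0,"rx": 0,"ry": 0,"rz": 0,"gripper": 1},{"tx": 0,"ty": 0,"tz": 0,"rx": 0,"ry": 0,"rz": 0,"gripper": 1},{"tx": 0,"ty": 0,"tz": 0,"rx": 0,"ry": 0,"rz": 0,"gripper": 1}])

```text
time_s: 13.02
ee_pos: [565.5, 13.9, 154.8]
ee_rot: [-180.0, -35.0, 8.2]
force: [-10.2, -3.3, 9.2]
gripper_width: 15.7
gripper_force: 35.0
```

```bash
python3 st.py
```

```text
t 13.03 bay pos [ 2.6 -0.  33.6] bay force [-3.4 -1.8 13.5] tq [-0.54  1.16 -0.04] [-180.   -35.     8.2] 15.7 35.00267207622528
```

Emit:
send_rows(motion=[{"tx": 0,"ty": 0,"tz": -0.012,"rx": 0,"ry": 0,"rz": 0,"gripper": 1},{"tx": -0.003,"ty": 0,"tz": 0,"rx": 0,"ry": 0,"rz": 0,"gripper": 1},{"tx": 0,"ty": 0,"tz": 0,"rx": 0,"ry": 0,"rz": 0,"gripper": 1},{"tx": 0,"ty": 0,"tz": 0,"rx": 0,"ry": 0,"rz": 0,"gripper": 1}])

```text
time_s: 13.52
ee_pos: [561.4, 13.4, 157.8]
ee_rot: [-179.9, -34.9, 8.1]
force: [-0.2, 0.1, -1.9]
gripper_width: 15.6
gripper_force: 35.0
```

```bash
python3 st.py
python3 - <<'E'
from go import *
S=grab("scene");T=grab("top")
a=cv2.resize(T[0][130:190,205:265,::-1],(400,400),interpolation=cv2.INTER_CUBIC)
b=cv2.resize(S[0][165:225,215:275,::-1],(400,400),interpolation=cv2.INTER_CUBIC)
cv2.imwrite("pics/mid.png",np.hstack([a,b]))
E
```

```text
t 13.53 bay pos [ 1.   0.1 38.5] bay force [-1.3  0.1 -1.5] tq [-0.16  0.7  -0.02] [-179.9  -34.9    8.1] 15.6 34.999725222587585
```

View pics/mid.png

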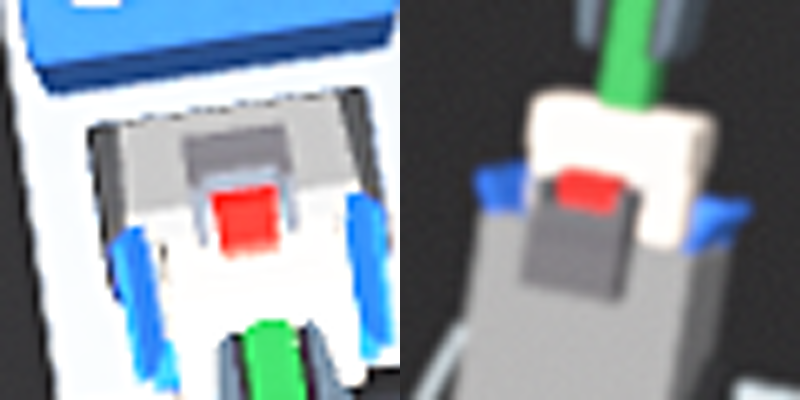

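Picture: the cartridge is squarely in the slot and the collar is still above the red tab (red at scene crop (590,190)). Contact-free at x≈+1, so I'll advance slowly here.

Emit:
send_rows(motion=[{"tx": 0.001,"ty": 0,"tz": 0.004,"rx": 0,"ry": 0,"rz": 0,"gripper": 1},{"tx": 0,"ty": 0,"tz": 0.004,"rx": 0,"ry": 0,"rz": 0,"gripper": 1},{"tx": 0,"ty": 0,"tz": 0.003,"rx": 0,"ry": 0,"rz": 0,"gripper": 1},{"tx": 0,"ty": 0,"tz": 0,"rx": 0,"ry": 0,"rz": 0,"gripper": 1},{"tx": 0,"ty": 0,"tz": 0,"rx": 0,"ry": 0,"rz": 0,"gripper": 1}])

```text
time_s: 14.25
ee_pos: [564.5, 13.7, 156.2]
ee_rot: [-180.0, -35.1, 8.1]
force: [-18.8, -3.1, 19.6]
gripper_width: 15.7
gripper_force: 35.0
```

```bash
python3 st.py
```

```text
t 14.25 bay pos [ 2.6 -0.  35.3] bay force [-4.4 -0.4 27. ] tq [-0.46  1.47 -0.08] [-180.   -35.1    8.1] 15.7 35.00518977642059
```

Emit:
send_rows(motion=[{"tx": 0,"ty": 0,"tz": 0.004,"rx": 0,"ry": 0,"rz": 0,"gripper": 1},{"tx": 0,"ty": 0,"tz": 0,"rx": 0,"ry": 0,"rz": 0,"gripper": 1},{"tx": 0,"ty": 0,"tz": 0,"rx": 0,"ry": 0,"rz": 0,"gripper": 1}])

```text
time_s: 14.62
ee_pos: [567.2, 14.1, 156.6]
ee_rot: [180.0, -35.4, 8.2]
force: [-18.8, -1.3, 25.8]
gripper_width: 15.8
gripper_force: 35.0
```

```bash
python3 st.py
```

```text
t 14.62 bay pos [ 5.  -0.1 34.1] bay force [-0.6  1.4 31.9] tq [-0.    1.17  0.22] [180.  -35.4   8.2] 15.8 35.00848889350891
```

The torque and the sideways slip both point to near-side contact, with the cartridge sliding toward +x on a chamfer. I'll back off, shift +x and retry.

Emit:
send_rows(motion=[{"tx": 0,"ty": 0,"tz": -0.015,"rx": 0,"ry": 0,"rz": 0,"gripper": 1},{"tx": 0.005,"ty": 0,"tz": 0,"rx": 0,"ry": 0,"rz": 0,"gripper": 1},{"tx": 0,"ty": 0,"tz": 0,"rx": 0,"ry": 0,"rz": 0,"gripper": 1},{"tx": 0,"ty": 0,"tz": 0,"rx": 0,"ry": 0,"rz": 0,"gripper": 1}])

```text
time_s: 15.12
ee_pos: [563.8, 13.8, 159.0]
ee_rot: [-179.9, -34.9, 8.1]
force: [0.1, -0.2, -2.0]
gripper_width: 15.7
gripper_force: 35.0
```

```bash
python3 st.py
```

```text
t 15.12 bay pos [ 3.5  0.1 38. ] bay force [-1.1 -0.2 -1.7] tq [-0.1   0.73 -0.01] [-179.9  -34.9    8.1] 15.7 34.9996680021286
```

Emit:
send_rows(motion=[{"tx": 0,"ty": 0,"tz": 0.005,"rx": 0,"ry": 0,"rz": 0,"gripper": 1},{"tx": 0,"ty": 0,"tz": 0.005,"rx": 0,"ry": 0,"rz": 0,"gripper": 1},{"tx": 0,"ty": 0,"tz": 0,"rx": 0,"ry": 0,"rz": 0,"gripper": 1},{"tx": 0,"ty": 0,"tz": 0,"rx": 0,"ry": 0,"rz": 0,"gripper": 1}])

```text
time_s: 15.62
ee_pos: [567.2, 14.1, 157.0]
ee_rot: [-180.0, -35.1, 8.1]
force: [-7.4, -1.1, 9.1]
gripper_width: 16.0
gripper_force: 35.0
```

```bash
python3 st.py
```

```text
t 15.62 bay pos [ 5.2 -0.1 34.5] bay force [-0.9 -0.1 11.8] tq [-0.14  0.93  0.05] [-180.   -35.1    8.1] 16.0 35.00217139720917
```

Run:
```python
from go import *
S=grab("scene");T=grab("top"); B=bayR()
def st(u,v): return (205+u/6.15,140+v/6.15)
def inplane(c,uv,bz): # intersect ray with plane bay z=bz
    o,d=ray(c,uv); o=B.T@(o-BAY); d=B.T@d; return (o+d*(bz-o[2])/d[2]).round(1)
for n,u in (("near lip edge -y",(355,255)),("near lip edge +y",(150,295)),("far tip +y",(115,150)),("far tip -y",(340,115)),("inner near corner +y",(147,262)),("inner near corner -y",(325,237)),
  ("nose low edge L",(203,168)),("nose low R",(262,160)),("slot far wall edge L",(150,172)),("far wall R",(305,150))):
    print(n,"z79",inplane(T,st(*u),79),"z64",inplane(T,st(*u),64),"z70",inplane(T,st(*u),70))
ss=lambda u,v:(220+(u-492)/6.15,182+v/6.15)
for n,u in(("scene lip +y",(784,84)),("scene lip -y",(530,48))): print(n,inplane(S,ss(*u),79))
s=env.state();tp=s["ee_pos"];Rt=Ro.from_euler('xyz',s["ee_rot"],degrees=True).as_matrix()
a=cv2.resize(T[0][135:205,205:275,::-1],(600,600),interpolation=cv2.INTER_CUBIC)
def d(p,col,bay=False):
    w=BAY+B@np.array(p,float) if bay else tp+Rt@np.array(p,float)
    u=((proj(T,w)-[205,135]+.5)*600/70).astype(int); cv2.circle(a,tuple(int(q) for q in u),3,col,-1)
for p in([-18,28,22],[-18,-28,22],[18,28,22],[18,-28,22],[18,28,38],[18,-28,38]): d(p,(0,200,0))
for p in([12.5,10,70],[12.5,-10,70],[-19.5,29.5,64],[-19.5,-29.5,64],[19.5,29.5,64],[19.5,-29.5,64]): d(p,(255,0,255),True)
cv2.imwrite("pics/top_over.png",a)
```

```text
near lip edge -y z79 [-23.6 -40.5  79. ] z64 [-32.4 -41.6  64. ] z70 [-28.9 -41.2  70. ]
near lip edge +y z79 [-27.9  34.1  79. ] z64 [-36.8  34.5  64. ] z70 [-33.2  34.4  70. ]
far tip +y z79 [31.7 38.1 79. ] z64 [24.  38.6 64. ] z70 [27.1 38.4 70. ]
far tip -y z79 [ 32.9 -40.5  79. ] z64 [ 25.1 -41.6  64. ] z70 [ 28.2 -41.1  70. ]
inner near corner +y z79 [-14.2  33.3  79. ] z64 [-22.9  33.7  64. ] z70 [-19.4  33.5  70. ]
inner near corner -y z79 [-14.5 -30.6  79. ] z64 [-23.1 -31.4  64. ] z70 [-19.7 -31.1  70. ]
nose low edge L z79 [19.9  8.9 79. ] z64 [11.9  8.8 64. ] z70 [15.1  8.9 70. ]
nose low R z79 [ 19.8 -11.8  79. ] z64 [ 11.8 -12.3  64. ] z70 [ 15.  -12.1  70. ]
slot far wall edge L z79 [21.3 27.3 79. ] z64 [13.3 27.6 64. ] z70 [16.5 27.5 70. ]
far wall R z79 [ 21.3 -27.1  79. ] z64 [ 13.3 -27.9  64. ] z70 [ 16.5 -27.6  70. ]
scene lip +y [-13.8  48.9  79. ]
scene lip -y [ 30.5 -40.3  79. ]
```

View pics/top_over.png

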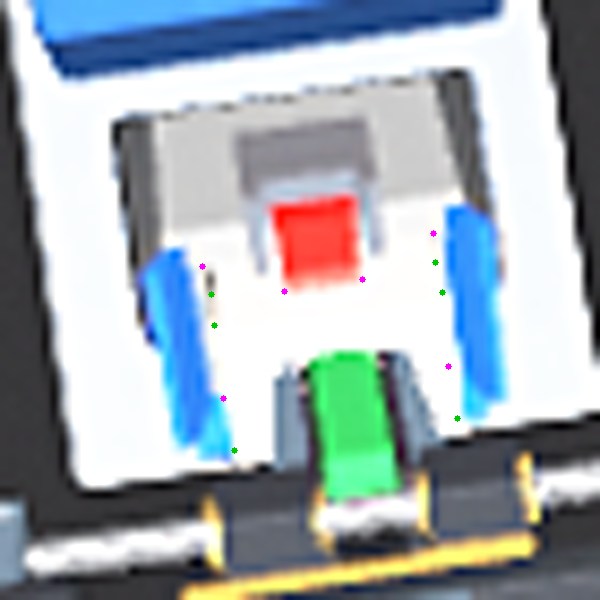

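The near-lip and nose rays put the slot centre at about x = +2.5, while y is good. To settle it I'll probe: with the tip just inside the narrow slot (±4.5 mm free), find both walls by force.

Emit:
send_rows(motion=[{"tx": 0,"ty": 0,"tz": -0.005,"rx": 0,"ry": 0,"rz": 0,"gripper": 1},{"tx": 0.005,"ty": 0,"tz": 0,"rx": 0,"ry": 0,"rz": 0,"gripper": 1},{"tx": 0.004,"ty": 0,"tz": 0,"rx": 0,"ry": 0,"rz": 0,"gripper": 1},{"tx": 0,"ty": 0,"tz": 0,"rx": 0,"ry": 0,"rz": 0,"gripper": 1},{"tx": 0,"ty": 0,"tz": 0,"rx": 0,"ry": 0,"rz": 0,"gripper": 1}])

```text
time_s: 16.35
ee_pos: [567.5, 14.6, 158.7]
ee_rot: [-179.9, -34.7, 8.1]
force: [-5.3, -1.4, -3.0]
gripper_width: 15.7
gripper_force: 35.0
```

```bash
python3 st.py
```

```text
t 16.35 bay pos [ 6.5  0.4 35.7] bay force [-6.2 -0.6  0.7] tq [-0.57  1.78 -0.18] [-179.9  -34.7    8.1] 15.7 35.000086426734924
```

Emit:
send_rows(motion=[{"tx": -0.009,"ty": 0,"tz": 0,"rx": 0,"ry": 0,"rz": 0,"gripper": 1},{"tx": -0.009,"ty": 0,"tz": 0,"rx": 0,"ry": 0,"rz": 0,"gripper": 1},{"tx": -0.006,"ty": 0,"tz": 0,"rx": 0,"ry": 0,"rz": 0,"gripper": 1},{"tx": 0,"ty": 0,"tz": 0,"rx": 0,"ry": 0,"rz": 0,"gripper": 1},{"tx": 0,"ty": 0,"tz": 0,"rx": 0,"ry": 0,"rz": 0,"gripper": 1}])

```text
time_s: 16.98
ee_pos: [562.2, 13.1, 156.3]
ee_rot: [180.0, -35.4, 8.1]
force: [3.0, 4.2, 3.2]
gripper_width: 16.0
gripper_force: 35.0
```

```bash
python3 st.py
```

```text
t 16.98 bay pos [ 0.7 -0.3 36.8] bay force [4.8 3.7 0.6] tq [ 0.9  -0.67  0.67] [180.  -35.4   8.1] 16.0 34.99715566635132
```

The walls show at x ≈ +6.4 and +1.0, so the slot centre is about +3.7. My earlier tries were on either side of it. Centring and pushing.

Emit:
send_rows(motion=[{"tx": 0.0143,"ty": 0,"tz": -0.003,"rx": 0,"ry": 0,"rz": 0,"gripper": 1},{"tx": 0,"ty": 0,"tz": 0.004,"rx": 0,"ry": 0,"rz": 0,"gripper": 1},{"tx": 0,"ty": 0,"tz": 0.005,"rx": 0,"ry": 0,"rz": 0,"gripper": 1},{"tx": 0,"ty": 0,"tz": 0.004,"rx": 0,"ry": 0,"rz": 0,"gripper": 1},{"tx": 0,"ty": 0,"tz": 0,"rx": 0,"ry": 0,"rz": 0,"gripper": 1}])

```text
time_s: 17.6
ee_pos: [568.5, 14.3, 156.9]
ee_rot: [-180.0, -35.3, 8.1]
force: [-15.9, 0.4, 23.6]
gripper_width: 16.1
gripper_force: 35.0
```

```bash
python3 st.py
```

```text
t 17.6 bay pos [ 6.2 -0.1 33.6] bay force [ 0.7  2.6 28.3] tq [0.24 0.9  0.32] [-180.   -35.3    8.1] 16.1 35.01231372356415
```

Still blocked, and the load drags the arm +x. I'll press lightly and sweep x, watching for the drop.

Emit:
send_rows(motion=[{"tx": 0,"ty": 0,"tz": -0.012,"rx": 0,"ry": 0,"rz": 0,"gripper": 1},{"tx": -0.0085,"ty": 0,"tz": 0,"rx": 0,"ry": 0,"rz": 0,"gripper": 1},{"tx": 0,"ty": 0,"tz": 0.005,"rx": 0,"ry": 0,"rz": 0,"gripper": 1},{"tx": 0,"ty": 0,"tz": 0.004,"rx": 0,"ry": 0,"rz": 0,"gripper": 1},{"tx": 0,"ty": 0,"tz": 0,"rx": 0,"ry": 0,"rz": 0,"gripper": 1}])

```text
time_s: 18.23
ee_pos: [566.0, 13.7, 155.7]
ee_rot: [-180.0, -35.4, 8.1]
force: [-7.4, 3.1, 19.2]
gripper_width: 15.6
gripper_force: 35.0
```

Emit:
send_rows(motion=[{"tx": 0.002,"ty": 0,"tz": 0,"rx": 0,"ry": 0,"rz": 0,"gripper": 1},{"tx": 0,"ty": 0,"tz": 0,"rx": 0,"ry": 0,"rz": 0,"gripper": 1}])

```text
time_s: 18.48
ee_pos: [566.2, 13.7, 155.8]
ee_rot: [180.0, -35.3, 8.1]
force: [-9.6, 2.8, 19.2]
gripper_width: 16.1
gripper_force: 35.0
```

Emit:
send_rows(motion=[{"tx": 0.002,"ty": 0,"tz": 0,"rx": 0,"ry": 0,"rz": 0,"gripper": 1},{"tx": 0,"ty": 0,"tz": 0,"rx": 0,"ry": 0,"rz": 0,"gripper": 1}])

```text
time_s: 18.73
ee_pos: [566.4, 13.8, 156.0]
ee_rot: [-180.0, -35.2, 8.1]
force: [-10.1, 2.0, 19.1]
gripper_width: 15.9
gripper_force: 35.0
```

Emit:
send_rows(motion=[{"tx": 0.002,"ty": 0,"tz": 0,"rx": 0,"ry": 0,"rz": 0,"gripper": 1},{"tx": 0,"ty": 0,"tz": 0,"rx": 0,"ry": 0,"rz": 0,"gripper": 1}])

```text
time_s: 18.98
ee_pos: [566.6, 13.8, 156.0]
ee_rot: [-180.0, -35.2, 8.1]
force: [-11.3, -0.4, 20.5]
gripper_width: 15.5
gripper_force: 35.0
```

Emit:
send_rows(motion=[{"tx": 0.002,"ty": 0,"tz": 0,"rx": 0,"ry": 0,"rz": 0,"gripper": 1},{"tx": 0,"ty": 0,"tz": 0,"rx": 0,"ry": 0,"rz": 0,"gripper": 1}])

```text
time_s: 19.23
ee_pos: [566.8, 13.9, 156.1]
ee_rot: [-180.0, -35.1, 8.1]
force: [-13.5, -1.2, 18.8]
gripper_width: 16.1
gripper_force: 35.0
```

```bash
python3 st.py
python3 - <<'E'
from go import *
S=grab("scene");s=env.state();B=bayR()
tp=s["ee_pos"];Rt=Ro.from_euler('xyz',s["ee_rot"],degrees=True).as_matrix()
b=cv2.resize(S[0][160:220,215:275,::-1],(600,600),interpolation=cv2.INTER_CUBIC)
for p in([18,28,22],[18,-28,22],[18,28,38],[18,-28,38],[18,0,38]):
    u=((proj(S,tp+Rt@np.array(p,float))-[215,160]+.5)*10).astype(int); cv2.circle(b,(int(u[0]),int(u[1])),3,(0,200,0),-1)
for p in([19.5,29.5,79],[19.5,-29.5,79],[46,10,80],[46,-10,80]):
    u=((proj(S,BAY+B@np.array(p,float))-[215,160]+.5)*10).astype(int); cv2.circle(b,(int(u[0]),int(u[1])),3,(255,0,255),-1)
cv2.imwrite("pics/scene_over.png",b)
E
```

```text
t 19.23 bay pos [ 4.4 -0.2 34. ] bay force [-0.3  0.7 23.2] tq [0.01 0.68 0.12] [-180.   -35.1    8.1] 16.1 35.006715059280396
```

View pics/scene_over.png

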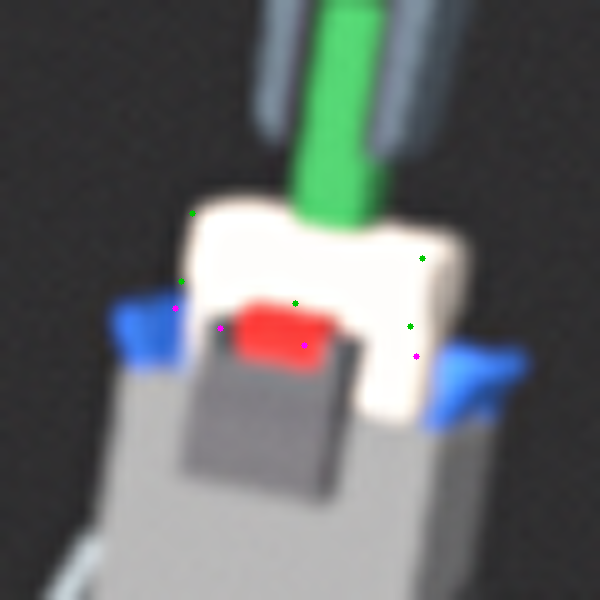

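The overlay shows the cartridge laterally confined and square. The collar edge is right at the red tab and catch ramp, so the remaining resistance may be the catch. I'll grip harder, bias slightly to the near side and push progressively.

Emit:
send_rows(motion=[{"tx": -0.003,"ty": 0,"tz": 0,"rx": 0,"ry": 0,"rz": 0,"gripper": 1},{"tx": 0,"ty": 0,"tz": 0.002,"rx": 0,"ry": 0,"rz": 0,"gripper": 1},{"tx": -0.001,"ty": 0,"tz": 0.002,"rx": 0,"ry": 0,"rz": 0,"gripper": 1},{"tx": 0,"ty": 0,"tz": 0,"rx": 0,"ry": 0,"rz": 0,"gripper": 1}], grip_force=60)

```text
time_s: 19.77
ee_pos: [566.9, 13.9, 155.8]
ee_rot: [180.0, -35.3, 8.1]
force: [-22.7, -1.7, 34.1]
gripper_width: 15.8
gripper_force: 60.0
```

```bash
python3 st.py
```

```text
t 19.77 bay pos [ 4.3 -0.2 33.7] bay force [ 0.9  1.6 41. ] tq [0.19 0.84 0.31] [180.  -35.3   8.1] 15.8 60.02049207687378
```

Emit:
send_rows(motion=[{"tx": 0,"ty": 0,"tz": 0.002,"rx": 0,"ry": 0,"rz": 0,"gripper": 1},{"tx": -0.001,"ty": 0,"tz": 0.002,"rx": 0,"ry": 0,"rz": 0,"gripper": 1},{"tx": 0,"ty": 0,"tz": 0,"rx": 0,"ry": 0,"rz": 0,"gripper": 1}])

```text
time_s: 20.15
ee_pos: [568.2, 14.0, 153.5]
ee_rot: [180.0, -35.3, 8.1]
force: [-15.9, 0.9, 26.5]
gripper_width: 15.8
gripper_force: 60.0
```

```bash
python3 st.py
```

```text
t 20.15 bay pos [ 4.1 -0.3 31. ] bay force [ 2.4  3.1 30.6] tq [0.47 0.08 0.54] [180.  -35.3   8.1] 15.8 60.01896679401398
```

Emit:
send_rows(motion=[{"tx": 0.002,"ty": -0.001,"tz": 0,"rx": 0,"ry": 0,"rz": 0,"gripper": 1},{"tx": 0,"ty": -0.001,"tz": 0.003,"rx": 0,"ry": 0,"rz": 0,"gripper": 1},{"tx": 0,"ty": 0,"tz": 0.003,"rx": 0,"ry": 0,"rz": 0,"gripper": 1},{"tx": 0,"ty": 0,"tz": 0,"rx": 0,"ry": 0,"rz": 0,"gripper": 1}])

```text
time_s: 20.65
ee_pos: [570.2, 14.8, 150.5]
ee_rot: [179.9, -35.2, 8.1]
force: [-14.5, -1.8, 22.3]
gripper_width: 16.0
gripper_force: 60.0
```

```bash
python3 st.py
python3 - <<'E'
from go import *
# does the fin still sit at the same place in the fingers? top-most and bottom-most visible green in scene, against TCP prediction
S=grab("scene");s=env.state();tp=s["ee_pos"];Rt=Ro.from_euler('xyz',s["ee_rot"],degrees=True).as_matrix()
g=max(blobs(S[0],"green"),key=lambda b:b[1][4]); ys,xs=np.nonzero(g[2]); print("green rows",ys.min(),ys.max(),"at bottom col",xs[ys==ys.max()].mean())
for p in([10,0,22],[10,8,22],[10,-8,22]): print("pred fin foot",proj(S,tp+Rt@np.array(p,float)).round(1))
E
```

```text
t 20.65 bay pos [ 4.   0.2 27.3] bay force [ 0.8  0.3 26.7] tq [-0.17  0.19  0.07] [179.9 -35.2   8.1] 16.0 60.00818967819214
green rows 162 184 at bottom col 248.5
pred fin foot [245.8 185.7]
pred fin foot [242.6 185.1]
pred fin foot [249.1 186.4]
```

It's going in (z 27) and the fin hasn't slipped in the fingers. Continuing.

Emit:
send_rows(motion=[{"tx": 0,"ty": 0,"tz": 0.004,"rx": 0,"ry": 0,"rz": 0,"gripper": 1},{"tx": 0,"ty": 0,"tz": 0.004,"rx": 0,"ry": 0,"rz": 0,"gripper": 1},{"tx": 0,"ty": 0,"tz": 0.004,"rx": 0,"ry": 0,"rz": 0,"gripper": 1}])

```text
time_s: 21.08
ee_pos: [573.3, 15.3, 145.9]
ee_rot: [179.9, -35.3, 8.2]
force: [-19.1, -3.2, 26.6]
gripper_width: 15.9
gripper_force: 60.0
```

```bash
python3 st.py
```

```text
t 21.07 bay pos [ 4.   0.3 21.8] bay force [-0.7 -0.4 32.9] tq [-0.26  0.44  0.04] [179.9 -35.3   8.2] 15.9 60.010281801223755
```

Emit:
send_rows(motion=[{"tx": 0,"ty": 0,"tz": 0.004,"rx": 0,"ry": 0,"rz": 0,"gripper": 1},{"tx": 0,"ty": 0,"tz": 0.004,"rx": 0,"ry": 0,"rz": 0,"gripper": 1},{"tx": 0,"ty": 0,"tz": 0.004,"rx": 0,"ry": 0,"rz": 0,"gripper": 1}])

```text
time_s: 21.45
ee_pos: [576.7, 15.9, 140.8]
ee_rot: [179.9, -35.2, 8.2]
force: [-17.6, -2.6, 25.6]
gripper_width: 15.6
gripper_force: 60.0
```

```bash
python3 st.py
```

```text
t 21.45 bay pos [ 3.9  0.3 15.6] bay force [ 0.1 -0.1 31.2] tq [-0.18  0.37  0.08] [179.9 -35.2   8.2] 15.6 60.00950038433075
```

Emit:
send_rows(motion=[{"tx": 0,"ty": 0,"tz": 0.004,"rx": 0,"ry": 0,"rz": 0,"gripper": 1},{"tx": 0,"ty": 0,"tz": 0.004,"rx": 0,"ry": 0,"rz": 0,"gripper": 1},{"tx": 0,"ty": 0,"tz": 0.004,"rx": 0,"ry": 0,"rz": 0,"gripper": 1},{"tx": 0,"ty": 0,"tz": 0.004,"rx": 0,"ry": 0,"rz": 0,"gripper": 1}])

```text
time_s: 21.95
ee_pos: [581.2, 16.5, 134.1]
ee_rot: [179.9, -35.2, 8.2]
force: [-18.0, -1.9, 25.1]
gripper_width: 15.6
gripper_force: 60.0
```

```bash
python3 st.py
python3 - <<'E'
from go import *
S=grab("scene");s=env.state();tp=s["ee_pos"];Rt=Ro.from_euler('xyz',s["ee_rot"],degrees=True).as_matrix()
g=max(blobs(S[0],"green"),key=lambda b:b[1][4]); ys,xs=np.nonzero(g[2]); print("green rows",ys.min(),ys.max(),"pred foot",proj(S,tp+Rt@np.array([10,0,22.])).round(1))
E
```

```text
t 21.95 bay pos [3.7 0.4 7.5] bay force [-0.5  0.7 31. ] tq [-0.19  0.3   0.12] [179.9 -35.2   8.2] 15.6 60.00934660434723
green rows 170 191 pred foot [244.6 194.2]
```

Emit:
send_rows(motion=[{"tx": 0,"ty": 0,"tz": 0.004,"rx": 0,"ry": 0,"rz": 0,"gripper": 1},{"tx": 0,"ty": 0,"tz": 0.004,"rx": 0,"ry": 0,"rz": 0,"gripper": 1},{"tx": 0,"ty": 0,"tz": 0.003,"rx": 0,"ry": 0,"rz": 0,"gripper": 1}])

```text
time_s: 22.38
ee_pos: [584.2, 17.0, 129.5]
ee_rot: [179.9, -35.2, 8.2]
force: [-17.5, -2.3, 25.6]
gripper_width: 15.8
gripper_force: 60.0
```

```bash
python3 st.py
```

```text
t 22.38 bay pos [3.6 0.4 2. ] bay force [ 0.2  0.2 31.1] tq [-0.15  0.42  0.06] [179.9 -35.2   8.2] 15.8 60.00942885875702
```

Emit:
send_rows(motion=[{"tx": 0,"ty": 0,"tz": 0.003,"rx": 0,"ry": 0,"rz": 0,"gripper": 1},{"tx": 0,"ty": 0,"tz": 0,"rx": 0,"ry": 0,"rz": 0,"gripper": 1}])

```text
time_s: 22.62
ee_pos: [585.4, 17.1, 127.8]
ee_rot: [180.0, -35.2, 8.1]
force: [-12.2, -1.9, 19.8]
gripper_width: 15.9
gripper_force: 60.0
```

```bash
python3 st.py
```

```text
t 22.62 bay pos [ 3.6  0.4 -0. ] bay force [ 1.2 -0.2 23.3] tq [-0.11  0.21  0.11] [180.  -35.2   8.1] 15.9 60.00761926174164
```

The steady ~31 N could be slip in the grip, so I'll check the fin's position numerically in both views.

Run:
```python
from go import *
S=grab("scene");T=grab("top");s=env.state();tp=s["ee_pos"];Rt=Ro.from_euler('xyz',s["ee_rot"],degrees=True).as_matrix()
for n,c in(("S",S),("T",T)):
    for col in("green","red"):
        print(n,col,[(b[0].round(1).tolist(),b[1].tolist()) for b in blobs(c[0],col,15)])
    for k in(-32,0,8,15,22): print(n,k,proj(c,tp+Rt@np.array([10,0,k])).round(1),proj(c,tp+Rt@np.array([-10,0,k])).round(1))
im=np.hstack([cv2.resize(S[0][150:230,205:285,::-1],(400,400),interpolation=cv2.INTER_CUBIC),cv2.resize(T[0][125:205,205:285,::-1],(400,400),interpolation=cv2.INTER_CUBIC)])
cv2.imwrite("pics/in.png",im)
```

```text
S green [([246.6, 180.8], [243, 173, 8, 16, 90])]
S red [([91.5, 39.2], [88, 36, 8, 7, 46]), ([107.0, 44.8], [103, 42, 9, 7, 52]), ([81.1, 47.9], [77, 45, 9, 7, 52]), ([242.2, 192.2], [239, 190, 9, 5, 33])]
S -32 [247.9 174.5] [250.2 174.2]
S 0 [245.6 188. ] [248.  187.5]
S 8 [245.1 191.3] [247.4 190.8]
S 15 [244.6 194.3] [246.9 193.7]
S 22 [244.1 197.2] [246.4 196.6]
T green [([244.0, 176.0], [239, 169, 11, 16, 124])]
T red [([241.2, 161.9], [237, 158, 9, 9, 62])]
T -32 [244.  179.2] [245.1 187.4]
T 0 [242.7 171.8] [243.8 179.8]
T 8 [242.4 170. ] [243.5 178. ]
T 15 [242.2 168.4] [243.2 176.4]
T 22 [241.9 166.9] [243.  174.9]
```

View pics/in.png

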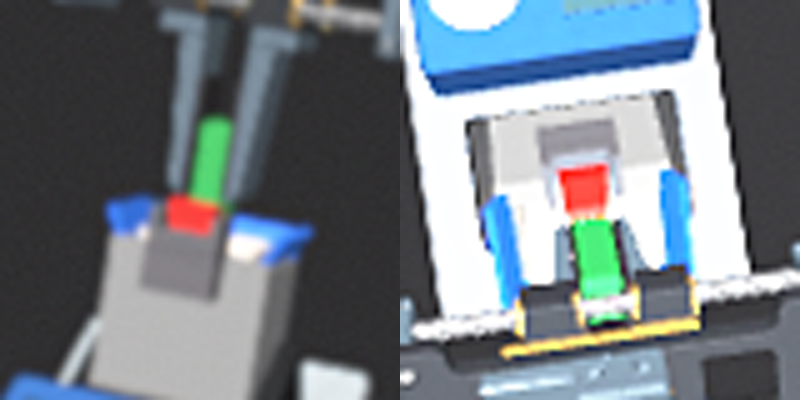

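The fin top is where it should be (row 173 against 174.5), the collar is almost swallowed by the slot, and the red tab sits just below the fin. So there's no real slip. I'll keep pushing to the stop.

Emit:
send_rows(motion=[{"tx": 0,"ty": 0,"tz": 0.003,"rx": 0,"ry": 0,"rz": 0,"gripper": 1},{"tx": 0,"ty": 0,"tz": 0.003,"rx": 0,"ry": 0,"rz": 0,"gripper": 1}])

```text
time_s: 22.98
ee_pos: [586.4, 17.3, 126.4]
ee_rot: [179.9, -35.2, 8.2]
force: [-34.0, -7.6, 45.3]
gripper_width: 15.7
gripper_force: 60.0
```

```bash
python3 st.py
```

```text
t 22.98 bay pos [ 3.7  0.4 -1.7] bay force [-2.5 -2.6 57. ] tq [-0.55  1.06 -0.03] [179.9 -35.2   8.2] 15.7 60.02340495586395
```

Emit:
send_rows(motion=[{"tx": 0,"ty": 0,"tz": 0.003,"rx": 0,"ry": 0,"rz": 0,"gripper": 1},{"tx": 0,"ty": 0,"tz": 0,"rx": 0,"ry": 0,"rz": 0,"gripper": 1}])

```text
time_s: 23.22
ee_pos: [586.4, 17.3, 126.4]
ee_rot: [179.9, -35.3, 8.2]
force: [-34.6, -7.7, 45.0]
gripper_width: 15.7
gripper_force: 60.0
```

```bash
python3 st.py
```

```text
t 23.23 bay pos [ 3.7  0.4 -1.8] bay force [-3.2 -2.7 57.1] tq [-0.54  1.29 -0.04] [179.9 -35.3   8.2] 15.7 60.02402365207672
```

Hard stop at −1.7 with 57 N: home. Relieve the load, then open.

Emit:
send_rows(motion=[{"tx": 0,"ty": 0,"tz": -0.006,"rx": 0,"ry": 0,"rz": 0,"gripper": 1},{"tx": 0,"ty": 0,"tz": -0.003,"rx": 0,"ry": 0,"rz": 0,"gripper": 1},{"tx": 0,"ty": 0,"tz": 0,"rx": 0,"ry": 0,"rz": 0,"gripper": 1}])

```text
time_s: 23.6
ee_pos: [586.2, 17.2, 126.5]
ee_rot: [180.0, -35.1, 8.1]
force: [-0.2, 0.4, 6.4]
gripper_width: 15.6
gripper_force: 60.0
```

```bash
python3 st.py
```

```text
t 23.6 bay pos [ 3.5  0.3 -1.6] bay force [3.6 0.5 5.3] tq [ 0.08 -0.52  0.24] [180.  -35.1   8.1] 15.6 60.00121057033539
```

A light pull test to confirm the catch has latched:

Emit:
send_rows(motion=[{"tx": 0.002,"ty": 0,"tz": -0.006,"rx": 0,"ry": 0,"rz": 0,"gripper": 1},{"tx": 0,"ty": 0,"tz": -0.004,"rx": 0,"ry": 0,"rz": 0,"gripper": 1},{"tx": 0,"ty": 0,"tz": 0,"rx": 0,"ry": 0,"rz": 0,"gripper": 1}])

```text
time_s: 23.98
ee_pos: [584.9, 17.0, 128.7]
ee_rot: [180.0, -34.9, 8.1]
force: [20.1, 3.1, -17.1]
gripper_width: 15.9
gripper_force: 60.0
```

```bash
python3 st.py
```

```text
t 23.98 bay pos [3.7 0.3 1. ] bay force [  6.9   0.2 -25.7] tq [ 0.16 -1.1   0.25] [180.  -34.9   8.1] 15.9 59.98983442783356
```

It rose about 2.5 mm (the catch gap is 2 mm), then held at 26 N, so it's latched. Pressing back home, then relaxing and opening.

Emit:
send_rows(motion=[{"tx": -0.002,"ty": 0,"tz": 0.008,"rx": 0,"ry": 0,"rz": 0,"gripper": 1},{"tx": 0,"ty": 0,"tz": 0.006,"rx": 0,"ry": 0,"rz": 0,"gripper": 1},{"tx": 0,"ty": 0,"tz": 0.003,"rx": 0,"ry": 0,"rz": 0,"gripper": 1}])

```text
time_s: 24.35
ee_pos: [586.4, 17.3, 126.4]
ee_rot: [180.0, -35.3, 8.2]
force: [-37.3, -8.3, 50.8]
gripper_width: 15.6
gripper_force: 60.0
```

Emit:
send_rows(motion=[{"tx": 0,"ty": 0,"tz": -0.006,"rx": 0,"ry": 0,"rz": 0,"gripper": 1},{"tx": 0,"ty": 0,"tz": -0.001,"rx": 0,"ry": 0,"rz": 0,"gripper": 1},{"tx": 0,"ty": 0,"tz": 0,"rx": 0,"ry": 0,"rz": 0,"gripper": 1}])

```text
time_s: 24.72
ee_pos: [586.2, 17.2, 126.5]
ee_rot: [180.0, -35.1, 8.1]
force: [1.9, -0.5, 4.5]
gripper_width: 15.9
gripper_force: 60.0
```

```bash
python3 st.py
```

```text
t 24.73 bay pos [ 3.5  0.3 -1.6] bay force [ 4.1 -0.8  2.7] tq [-0.07 -0.79  0.14] [180.  -35.1   8.1] 15.9 60.00015377998352
```

Emit:
send_rows(motion=[{"tx": 0,"ty": 0,"tz": 0,"rx": 0,"ry": 0,"rz": 0,"gripper": 0.1},{"tx": 0,"ty": 0,"tz": 0,"rx": 0,"ry": 0,"rz": 0,"gripper": 0.1},{"tx": 0,"ty": 0,"tz": 0,"rx": 0,"ry": 0,"rz": 0,"gripper": 0.1},{"tx": 0,"ty": 0,"tz": 0,"rx": 0,"ry": 0,"rz": 0,"gripper": 0.1}])

```text
time_s: 25.22
ee_pos: [584.3, 17.8, 125.2]
ee_rot: [-179.9, -34.9, 8.1]
force: [-0.1, -0.9, 0.8]
gripper_width: 41.0
gripper_force: 0.0
```

Emit:
send_rows(motion=[{"tx": 0,"ty": 0,"tz": -0.02,"rx": 0,"ry": 0,"rz": 0,"gripper": 0.1},{"tx": 0,"ty": 0,"tz": -0.05,"rx": 0,"ry": 0,"rz": 0,"gripper": 0.1},{"tx": 0,"ty": 0,"tz": -0.08,"rx": 0,"ry": 0,"rz": 0,"gripper": 0.1},{"tx": 0,"ty": 0,"tz": -0.08,"rx": 0,"ry": 0,"rz": 0,"gripper": 0.1},{"tx": 0,"ty": 0,"tz": -0.02,"rx": 0,"ry": 0,"rz": 0,"gripper": 0.1},{"tx": 0,"ty": 0,"tz": 0,"rx": 0,"ry": 0,"rz": 0,"gripper": 0.1}])

```text
time_s: 25.98
ee_pos: [513.9, 7.5, 228.3]
ee_rot: [-179.9, -35.0, 8.1]
force: [0.2, -0.9, -0.6]
gripper_width: 40.7
gripper_force: 0.0
```

```bash
python3 st.py
python3 - <<'E'
from go import *
S=grab("scene");T=grab("top");B=bayR();s=env.state();print(s["ee_pos"],s["ee_rot"],s["qpos"].round())
for n,c in(("S",S),("T",T)):
    print(n,[(col,b[0].round(1).tolist(),b[1].tolist()) for col in("green","red","yellow") for b in blobs(c[0],col,12)])
    for p in([3.6+10,0,122-1.6],[3.6-10,0,122-1.6],[3.6,0,122-1.6]): print(n,"pred fin top",proj(c,BAY+B@np.array(p)).round(1))
# raised lever geometry: hinge from stub ends
h=np.array([(449.6+478)/2,(371.3+262)/2,22]);ax=np.array([478-449.6,262-371.3,0]);print("hinge",h,np.degrees(np.arctan2(-ax[0],-(-ax[1])))," block yaw",np.degrees(np.arctan2(ax[0],-ax[1])))
E
```

```text
t 25.98 bay pos [  2.1   1.  123.7] bay force [-0.3 -0.9 -0.5] tq [-0.07  0.46 -0.03] [-179.9  -35.     8.1] 40.7 0.0
[513.77800965   7.6133052  226.83991592] [-179.88535985  -34.82538435    8.06609028] [ -6.  -2. 122.  17.  27.  63.]
S [('green', [248.0, 181.5], [243, 174, 11, 17, 136]), ('red', [91.4, 39.2], [88, 36, 8, 7, 45]), ('red', [106.9, 44.9], [103, 42, 9, 7, 53]), ('red', [81.1, 47.9], [77, 45, 9, 7, 52]), ('red', [242.2, 192.1], [239, 189, 9, 7, 36]), ('yellow', [384.8, 195.2], [381, 190, 10, 9, 33])]
S pred fin top [247.6 175.1]
S pred fin top [249.9 174.9]
S pred fin top [248.8 175. ]
T [('green', [244.3, 178.8], [240, 169, 10, 20, 130]), ('red', [241.3, 161.9], [237, 158, 9, 9, 63]), ('yellow', [382.5, 239.3], [379, 235, 8, 9, 53]), ('yellow', [108.8, 249.3], [103, 244, 13, 12, 104])]
T pred fin top [244.1 178.8]
T pred fin top [245.2 187. ]
T pred fin top [244.7 182.9]
hinge [463.8  316.65  22.  ] -165.43462240899441  block yaw 14.565377591005587
```

The cartridge stays where predicted after release. Next the lever: hinge at about (464, 317), block yaw about 14.6°, knob at (428.5, 310, 91), which fits an 80 mm lever leaning 0.5 rad. Straighten the tool and close the fingers.

Emit:
send_rows(motion=[{"tx": 0,"ty": 0,"tz": -0.02,"rx": 0,"ry": -0.2,"rz": 0,"gripper": 1},{"tx": 0,"ty": 0,"tz": 0,"rx": 0,"ry": -0.3,"rz": 0,"gripper": 1},{"tx": 0,"ty": 0,"tz": 0,"rx": 0,"ry": -0.3,"rz": 0,"gripper": 1},{"tx": 0,"ty": 0,"tz": 0,"rx": 0,"ry": -0.3,"rz": 0,"gripper": 1},{"tx": 0,"ty": 0,"tz": 0,"rx": 0,"ry": -0.065,"rz": -0.1,"gripper": 1},{"tx": 0,"ty": 0,"tz": 0,"rx": 0,"ry": 0,"rz": -0.12,"gripper": 1},{"tx": 0,"ty": 0,"tz": 0,"rx": 0,"ry": 0,"rz": 0,"gripper": 1}], grip_force=10)

```text
time_s: 26.95
ee_pos: [508.4, 7.0, 234.4]
ee_rot: [-179.9, 0.2, 14.7]
force: [-0.3, -0.1, -0.1]
gripper_width: 0.4
gripper_force: 0.0
```

Run:
```python
from go import *
s=env.state();print(s["time_s"],s["ee_pos"],s["ee_rot"],s["gripper_width"]); delta([389.3,297.3,82],down(14.6))
```

```text
26.95 [508.44348779   6.9915452  234.44397057] [-179.9231651     0.182402     14.71208672] 0.38869055820747017
shift mm [ -41.  -310.8  153. ] units [-0.082  -0.6217  0.306 ] turn units [-0.0026  0.0061  0.0037] rows>= 5.6
```

Emit:
send_rows(motion=[{"tx": -0.01,"ty": -0.05,"tz": 0,"rx": 0,"ry": 0,"rz": 0,"gripper": 1},{"tx": -0.01,"ty": -0.08,"tz": 0,"rx": 0,"ry": 0,"rz": 0,"gripper": 1},{"tx": -0.01,"ty": -0.09,"tz": 0,"rx": 0,"ry": 0,"rz": 0,"gripper": 1},{"tx": -0.01,"ty": -0.09,"tz": 0,"rx": 0,"ry": 0,"rz": 0,"gripper": 1},{"tx": -0.01,"ty": -0.09,"tz": 0,"rx": 0,"ry": 0,"rz": 0,"gripper": 1},{"tx": -0.01,"ty": -0.09,"tz": 0,"rx": 0,"ry": 0,"rz": 0,"gripper": 1},{"tx": -0.01,"ty": -0.08,"tz": 0,"rx": 0,"ry": 0,"rz": 0,"gripper": 1},{"tx": -0.012,"ty": -0.052,"tz": 0,"rx": 0,"ry": 0,"rz": 0,"gripper": 1},{"tx": 0,"ty": 0,"tz": 0.05,"rx": 0,"ry": 0,"rz": 0,"gripper": 1},{"tx": 0,"ty": 0,"tz": 0.08,"rx": 0,"ry": 0,"rz": 0,"gripper": 1},{"tx": 0,"ty": 0,"tz": 0.08,"rx": 0,"ry": 0,"rz": 0,"gripper": 1},{"tx": 0,"ty": 0,"tz": 0.05,"rx": 0,"ry": 0,"rz": 0,"gripper": 1}])

```text
time_s: 28.45
ee_pos: [388.4, 296.4, 103.9]
ee_rot: [179.9, 0.2, 14.7]
force: [0.1, 0.5, 0.1]
gripper_width: 0.9
gripper_force: 0.0
```

Emit:
send_rows(motion=[{"tx": 0,"ty": 0,"tz": 0.045,"rx": 0,"ry": 0,"rz": 0,"gripper": 1},{"tx": 0,"ty": 0,"tz": 0,"rx": 0,"ry": 0,"rz": 0,"gripper": 1}])

```text
time_s: 28.7
ee_pos: [388.2, 296.2, 82.0]
ee_rot: [179.9, 0.3, 14.7]
force: [-0.3, -0.3, 0.0]
gripper_width: 0.6
gripper_force: 0.0
```

Run:
```python
from go import *
s=env.state();print(s["time_s"],s["ee_pos"],s["ee_rot"],s["force"]); delta(np.array([463.8,316.7,82])+[9.4*.968,9.4*.252,0],down(14.6))
```

```text
28.7 [388.19973303 296.18798891  81.99869778] [179.91026466   0.27577731  14.67657862] [-0.30759959 -0.3119257   0.01571677]
shift mm [87.7 -0.7 -0.4] units [ 0.1755 -0.0013 -0.0008] turn units [0.003  0.0092 0.0026] rows>= 1.4
```

Emit:
send_rows(motion=[{"tx": 0.02,"ty": -0.001,"tz": 0,"rx": 0,"ry": 0,"rz": 0,"gripper": 1},{"tx": 0.02,"ty": 0,"tz": 0,"rx": 0,"ry": 0,"rz": 0,"gripper": 1},{"tx": 0.02,"ty": 0,"tz": 0,"rx": 0,"ry": 0,"rz": 0,"gripper": 1},{"tx": 0.02,"ty": 0,"tz": 0,"rx": 0,"ry": 0,"rz": 0,"gripper": 1},{"tx": 0.02,"ty": 0,"tz": 0,"rx": 0,"ry": 0,"rz": 0,"gripper": 1},{"tx": 0.02,"ty": 0,"tz": 0,"rx": 0,"ry": 0,"rz": 0,"gripper": 1},{"tx": 0.02,"ty": 0,"tz": 0,"rx": 0,"ry": 0,"rz": 0,"gripper": 1},{"tx": 0.02,"ty": 0,"tz": 0,"rx": 0,"ry": 0,"rz": 0,"gripper": 1},{"tx": 0.01,"ty": 0,"tz": 0,"rx": 0,"ry": 0,"rz": 0,"gripper": 1},{"tx": 0.005,"ty": 0,"tz": 0,"rx": 0,"ry": 0,"rz": 0,"gripper": 1},{"tx": 0,"ty": 0,"tz": 0,"rx": 0,"ry": 0,"rz": 0,"gripper": 1}])

```text
time_s: 30.08
ee_pos: [472.3, 319.2, 83.6]
ee_rot: [180.0, 0.2, 14.7]
force: [-4.7, -1.3, 1.7]
gripper_width: 0.4
gripper_force: 2.3
```

```bash
cat > kn.py <<'E'
from go import *
S=grab("scene");T=grab("top");s=env.state();print(s["time_s"],s["ee_pos"],s["force"])
y=lambda c:[b[0] for b in blobs(c[0],"yellow",8)]
ks=[b for b in y(S) if 360<b[0]<420 and b[1]<225]; kt=[b for b in y(T) if b[0]<150]
print(ks,kt)
for a in ks:
    for b in kt: print("knob",[q.round(1) for q in tri(S,a,T,b)])
print("expected far",463.8+38.4*.968,316.7+38.4*.252,92)
E
python3 kn.py
```

```text
30.175 [472.38508548 319.22412505  83.6532534 ] [-5.34490673 -0.41390711  0.53957477]
[array([386.71052632, 217.        ])] []
expected far 500.9712 326.3768 92
```

About 5 N now, so it's likely at the stop. A nudge more, then back off and look.

Emit:
send_rows(motion=[{"tx": 0.008,"ty": 0,"tz": 0,"rx": 0,"ry": 0,"rz": 0,"gripper": 1},{"tx": 0,"ty": 0,"tz": 0,"rx": 0,"ry": 0,"rz": 0,"gripper": 1},{"tx": 0,"ty": 0,"tz": 0,"rx": 0,"ry": 0,"rz": 0,"gripper": 1}])

```text
time_s: 30.55
ee_pos: [472.7, 319.3, 83.6]
ee_rot: [179.9, 0.6, 14.7]
force: [-13.0, -1.9, 8.2]
gripper_width: 0.7
gripper_force: 6.7
```

Emit:
send_rows(motion=[{"tx": -0.06,"ty": 0,"tz": 0,"rx": 0,"ry": 0,"rz": 0,"gripper": 1},{"tx": -0.1,"ty": 0,"tz": 0,"rx": 0,"ry": 0,"rz": 0,"gripper": 1},{"tx": -0.06,"ty": 0,"tz": -0.08,"rx": 0,"ry": 0,"rz": 0,"gripper": 1},{"tx": 0,"ty": 0,"tz": -0.1,"rx": 0,"ry": 0,"rz": 0,"gripper": 1},{"tx": 0,"ty": 0,"tz": -0.1,"rx": 0,"ry": 0,"rz": 0,"gripper": 1},{"tx": 0,"ty": 0,"tz": 0,"rx": 0,"ry": 0,"rz": 0,"gripper": 1},{"tx": 0,"ty": 0,"tz": 0,"rx": 0,"ry": 0,"rz": 0,"gripper": 1}])

```text
time_s: 31.42
ee_pos: [371.6, 292.7, 223.7]
ee_rot: [-180.0, -0.0, 14.7]
force: [0.4, 0.4, -1.2]
gripper_width: 0.4
gripper_force: 0.0
```

```bash
python3 kn.py
python3 - <<'E'
from go import *
S=grab("scene");T=grab("top")
for n,c in(("S",S),("T",T)): print(n,[(col,b[0].round(1).tolist(),b[1].tolist()) for col in("green","red","orange") for b in blobs(c[0],col,12)])
E
```

```text
31.525 [371.08947305 292.328099   222.58501233] [-0.19122255  0.28936791 -0.54854375]
[array([386.825, 216.475])] [array([100.65957447, 214.68085106])]
knob [array([502.9, 331.6,  91.3]), np.float64(1.8)]
expected far 500.9712 326.3768 92
S [('green', [248.0, 181.6], [243, 174, 11, 17, 138]), ('red', [91.4, 39.2], [88, 36, 8, 7, 45]), ('red', [106.9, 44.8], [103, 42, 9, 7, 51]), ('red', [81.1, 47.9], [77, 45, 9, 7, 52]), ('red', [242.1, 192.0], [239, 189, 9, 6, 35]), ('orange', [176.2, 138.9], [172, 131, 9, 16, 83])]
T [('green', [243.5, 174.2], [240, 169, 8, 12, 67]), ('red', [240.0, 160.4], [237, 158, 9, 9, 24]), ('orange', [375.3, 238.6], [372, 234, 8, 10, 53])]
```

The knob travelled 77 mm, matching the full swing, and reached a hard stop. The cartridge and the spent one are in place. Handing in.

```bash
python3 -c "
from workcell import env
print(env.job_done())"
```

```text
the job is handed in; nothing more can be done
None
```

I handed the job in at about 31.5 s: the fresh cartridge is in the dock down to its hard stop and released, and the flow lever is at its far stop. The hand-in gave no verdict, and I inferred the catch latching from a 26 N pull that it held, not from seeing it spring back. The spent cartridge hasn't moved in the images, and I didn't recheck the bottle and beaker at the end.

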